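# Free the pawl and lower the mosaic press

### The job

Lower the mosaic press onto the panel: first raise its platen by the red front bar until the red pointer is level with the orange clip, then lift the yellow pawl's tail well up with the wooden-handled steel rod (keep the gripper off the pawl) so that it stays clear, and lower the platen fully home without slamming it. Then lay the rod flat in the blue tray, and do not shift or knock over the other things on the table.

Things in the scene. Friction and masses are not known exactly. Their poses are not given: they have to be found in the camera images.
- press: Fixed bench press, 330 mm wide (its y), 160 deep (its x). Origin under the middle of its base, on the table; x runs from the working front (robot's side) to the back, y to its left, z up. Two 20 mm posts at x 0, y -140 and 140; crossbar (50 mm deep) and drums 385 to 470 mm up. Base top at 40 mm; a tiled panel on it, top at 52 mm. Place and yaw vary.
- platen (a joint): Height of the sliding aluminium platen (140 x 340 x 10 mm), m, up positive: 0 latched (plate centre 148 mm over the table), -0.090 fully home on the panel, 0.075 upper stop; starts 0 to 0.003. Springs balance it; about 2.5 N of friction keeps it wherever it is left. With the pawl engaged it goes up freely, but not below about -0.002.
- bar_mid (a point): Middle of the red front bar: 18 mm thick, 200 mm long along the press's y, carried by the platen 95 mm in front of the posts at the plate's mid-height. Push up under it or down on it near its middle. It stands 4 mm proud of the plate above and below, so a level rod along the press's x, under or over it, meets the bar first.
- pointer (a point): Tip of the red pointer at the platen's left front; rises and sinks with the platen.
- mark (a point): Middle of the front of the orange clip, 16 mm high, 34 mm wide, on the upright scale strip at the press's left front, beside the pointer's path. It is 25 to 50 mm above the pointer's start height. The pointer is level when within the clip's height (8 mm up or down).
- pawl (a joint): Yellow pawl's angle, rad: 0 engaged, 0.9 stop; grows as the tail rises. Pin along the press's x. Its hook hangs 68 mm below the pin, inboard lip caught behind a lip of the platen's rack: it jams at about 0.1 rad until the platen is raised 12 mm or more. Pin friction keeps it wherever it is left. Beyond 0.6 it is well clear and the platen can pass.
- pawl_pivot (a point): Pin of the pawl, 250 mm above the table, at press x -60, y -205 mm (65 mm outward of the right post).
- pawl_tail (a point): Underside of the pawl's tail 50 mm out from the pin. The tail is a flat bar 20 mm wide (press x), 8 mm thick, reaching 90 mm from the pin to the right (press -y); it droops 0.35 rad below level when engaged and stands 0.55 rad above level at the stop. In front of and below it is free space. Lifting it here takes about 2 N.
- pawl_tail_end (a point): Outer end of the tail, 90 mm from the pin.
- rod: Release rod, 175 mm long, 0.12 kg, loose on the table: wooden handle 20 wide x 30 mm high, x -60 to 30 mm, then a steel shaft 12 mm thick, x 30 to 115 mm, its axis 15 mm above the underside. Origin on the underside below the grip point; x to the steel tip, z up. Lies left or right of the press (tray on the other side), tip away from the robot within 0.3 rad.
- rod_grip (a point): A good place to grip: inside the handle, 15 mm above its underside, 115 mm behind the steel tip; squeeze across the 20 mm width.
- rod_tip (a point): Centre of the steel tip's end face.
- tray: Fixed blue tray, 240 mm (its x) x 120 mm (its y), 22 mm high, walls and floor 4 mm thick. Origin under its middle on the table. The rod belongs in it, lying along its x either way round.
- jar: Amber jar with white lid, 70 mm diameter, 100 mm high, standing about 115 mm to the left (rod's +y) of the rod. Origin under its middle.
- cup: White cup full of tiles, 68 mm diameter, 55 mm high, standing about 150 mm behind the rod's grip. Origin under its middle.
- glue: White glue bottle, 60 mm diameter, 220 mm high, standing close behind and outward of the pawl (press x about 45, y about -290 mm). Origin under its middle.
- tub: White tub full of tiles, 116 mm diameter, 125 mm high, left of the press, towards the rear. Origin under its middle.
- dish: White dish of tiles, 100 mm diameter, 28 mm high, between robot and press. Origin under its middle.
- brush: Brush lying across the table right of the glue bottle, about 200 mm long, under 40 mm high. Origin under its middle.
There are look-alikes about, which are no part of the job. What is shaped like the rod but black is not meant.

How it is judged:
On the way, in this order (a step that is already met when the one before it is completed fails the run):
1. the platen is raised until its pointer is within the height of the orange clip (8 mm up or down), for 0.3 s (z of pointer in the frame of mark between -0.008 and 0.008 m), for 0.3 s.
2. the pawl's tail is lifted and the pawl is swung clear, beyond 0.6 rad (value of joint pawl above 0.6 rad), for 0.1 s.
3. the platen is lowered fully home, to within 5 mm (value of joint platen below -0.085 m), for 0.2 s.
At the end, for the whole second after the job is handed in: The platen is within 5 mm of fully home, the pawl stands beyond 0.6 rad, and the rod lies at rest flat on the tray's floor, wholly between its walls (value of joint platen below -0.085 m and value of joint pawl above 0.6 rad and x of rod_grip in the frame of tray between -0.06 and 0.06 m and y of rod_grip in the frame of tray between -0.05 and 0.05 m and x of rod_tip in the frame of tray between -0.12 and 0.12 m and y of rod_tip in the frame of tray between -0.06 and 0.06 m and z of each of rod_grip, rod_tip in the frame of tray below 0.028 m and linear speed of rod below 0.02 m/s); the robot touches nothing.
It fails at once if the gripper or arm touches the pawl (over 1 N) (contact force between any of the fingers, the arm and pawl above 1 N).
It fails at once if the platen is slammed down (faster than 0.4 m/s) (velocity of joint platen below -0.4 m/s).
It fails at once if another thing on the table is shifted more than 30 mm (distance of any of jar, cup, glue, tub, dish, brush from where it was at the start of the episode above 0.03 m).
It fails at once if a container is knocked over (tilted more than 0.5 rad) (angle between any of jar, cup, glue, tub, dish's own z axis and vertical above 0.5 rad).
It also fails if it takes over 72 s, if anything falls off the work surface, if the arm or the gripper's body presses on something with over 40 N, if the wrist force passes 120 N, or if a joint passes its speed limit or range.

### The arm

A 7-joint arm with a two-finger parallel gripper is mounted at the origin on the work surface. World frame = base frame: x ahead of the robot, y to its left, z up, the work surface at z = 0. Lengths are in m, angles in rad, forces in N, time in s.
With the tool pointing down it reaches from about 0.425 to 0.825 m from the base axis. Payload 3.6 kg.
Tool frame: the origin (TCP) lies at the very end of the fingers, on their centre line; the grasp point (between the pads) lies 19 mm behind it; z points along the fingers, y is the direction in which the jaws open and shut (so a half turn about z gives the same grasp; the last joint's range is limited). The gripper opens to 85 mm and grips with 20 to 120 N. Pads are 22 mm wide; open, the fingers measure 114 mm over their backs; the gripper's body (76 mm by 85 mm) begins 54 mm behind the grasp point. The pads swing forward as they close: fully open they stand 13 mm farther back than shut.
Start: joints at [1.202, 0.615, -0.013, 1.423, 0.008, 1.103, -0.04], TCP at [0.218, -0.612, 0.231] pointing down, gripper open.
Joint ranges: [-3.12, 3.12], [-0.3, 2.06], [-1.34, 1.32], [0.26, 2.42], [-1.36, 4.5], [0.01, 1.98], [-2.84, 2.84]. Speed limits (rad/s): [2.79, 2.79, 3.14, 3.14, 3.14, 3.14, 3.14].

### API

Orientations are given as a unit quaternion [w, x, y, z].
In Python, from rig import r gives the robot as it stands. The module is installed in compiled form; this text tells all that it offers.
- The arm moves only by the shell command python3 -m creep 'ROWS' [FORCE]. ROWS is JSON, a list of rows, each an object of numbers: "hand": the gripper's target within -1 to 1 (fully open at 1, half-way at 0, shut at -1); "x", "y", "z": the shift along the tool's x, y, z in m; "ax", "ay", "az": the turn, a rotation vector about the tool's x, y, z in rad. A call has 1 to 10 rows; each row shifts and turns the commanded pose from where the row before left it, along the tool's axes as they then stand; what a row does not reach is not made up. A row lasts 1/12 s, in which the tool goes at most 41.7 mm and 7.16 degrees, less where a joint would pass 70% of its speed; a pose out of reach is approached as far as the arm can. A call with a gripper value outside its range is refused whole. The fingers move at their own pace and stop on an object; FORCE is the grip in N (left out, the last holds). Time passes only in rows, so rows that do not move let the fingers close. It gives the time, the measured TCP pose, the force and the opening at its end, in the units of the state.
- r.observe(): the state, without advancing time (a new reading comes with each control period).
- r.snapshot(name): name is "side" or "top"; returns a dict with "frame" (480x640x3 uint8, red, green, blue), "mtx" (3x3 intrinsics, pixels), "dist_coeffs" ([k1, k2, p1, p2, k3] as OpenCV has them; the pictures are not rectified), "world_to_cam" (4x4, takes a point from world to camera coordinates). Camera axes: x right, y down, z forward; pixel columns grow to the right and rows downward; lengths in m; the calibration is good to about 2 mm. A picture is of the moment at which its call begins. There is no depth.
- r.job_done(): hands the job in, once; it reports no verdict.
The state is a dict: "time_s": time; "q": joint angles; "dq": joint speeds; "joint_torque": joint torques, N m; "ee_pos": TCP position; "eef_rot": TCP orientation; "ft_force": force on the tool from outside, world axes, zero at the start; "ft_torque": the same for the moment, N m; "finger_gap": opening from 0.0 (shut) to 1.0 (fully open).
Only numpy, scipy, OpenCV 4.12 (cv2) and the standard library are available. Lean on these libraries where they do the work, as an engineer would, in place of code of your own. Each camera call takes 0.05 s, during which the arm holds its last target.

## Working session

There is one attempt and no reset: what is moved stays moved. The work goes in short steps, Python scripts to look and compute and a shell command to move; the robot and the scene stay as the last step left them, time stands still between calls to the robot, and variables do not carry over. Pictures are saved under pics/ and viewed, and the job is handed in when it is done.

```bash
mkdir -p pics; ls; python3 - <<'E'
from rig import r
import cv2
print(r.observe())
for n in("side","top"):
    s=r.snapshot(n); cv2.imwrite(f"pics/{n}0.png",s["frame"][:,:,::-1]); print(n,s["mtx"],s["dist_coeffs"],s["world_to_cam"])
E
```

```text
pics
{'time_s': 0.0, 'q': array([ 1.2014807 ,  0.61594277, -0.01262275,  1.42491007,  0.00809574,
        1.10340827, -0.04038766]), 'dq': array([ 1.03526672e-03,  2.69264379e-05,  1.20746430e-04,  1.74661324e-04,
        5.01538876e-04, -2.85048182e-03, -7.23237280e-04]), 'joint_torque': array([-9.45478610e-05, -4.69220316e+01,  2.59059286e-01, -1.71032524e+01,
        9.88111395e-03,  9.62661055e-03, -6.14963270e-06]), 'ee_pos': array([ 0.2182441 , -0.61144527,  0.23011915]), 'eef_rot': array([-1.28727063e-03,  9.85337754e-01,  1.70610071e-01, -2.38730093e-04]), 'ft_force': array([ 0.10917412, -0.09099023, -0.08930687]), 'ft_torque': array([ 0.00860303,  0.01580235, -0.01285183]), 'finger_gap': 1.0010861480235755}
side [[569.86950448   0.         321.48864665]
 [  0.         569.86950448 247.98346369]
 [  0.           0.           1.        ]] [-0.09249635  0.          0.          0.          0.        ] [[-0.97044866 -0.24126718  0.00442014  0.49556799]
 [-0.18577618  0.73530639 -0.65177582  0.19412072]
 [ 0.15400196 -0.63333613 -0.7583988   1.54144895]
 [ 0.          0.          0.          1.        ]]
top [[508.08173424   0.         325.99231312]
 [  0.         508.08173424 236.93001509]
 [  0.           0.           1.        ]] [-0.14650178  0.          0.          0.          0.        ] [[ 1.55675826e-03 -9.99916656e-01  1.28163338e-02 -1.12052077e-03]
 [-9.98051091e-01 -2.35311751e-03 -6.23577008e-02  5.21022851e-01]
 [ 6.23826619e-02 -1.26942801e-02 -9.97971572e-01  1.52859367e+00]
 [ 0.00000000e+00  0.00000000e+00  0.00000000e+00  1.00000000e+00]]
```

View pics/side0.png

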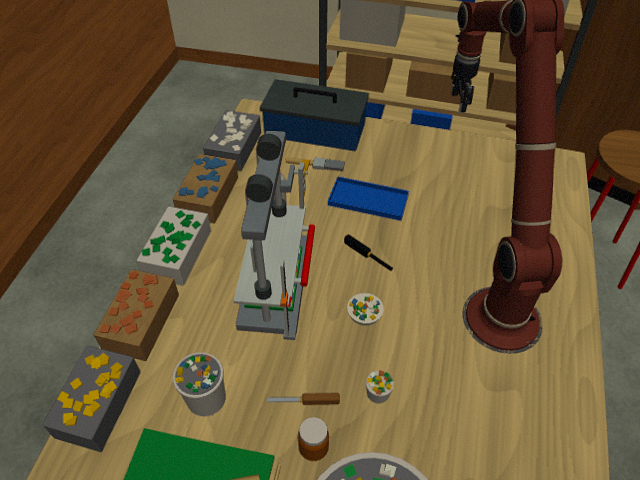

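View pics/top0.png

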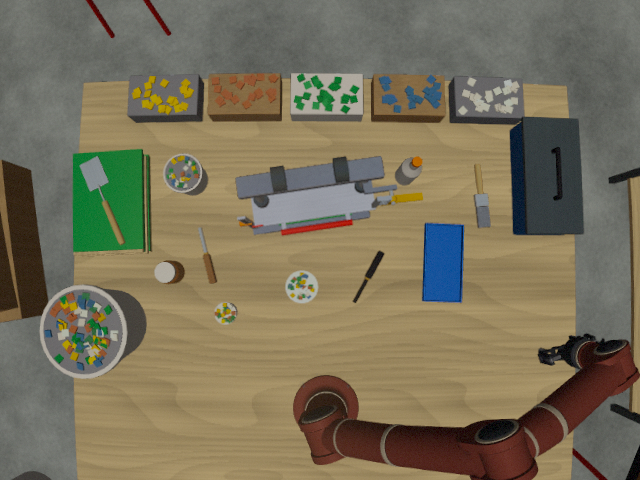

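```bash
cat > h.py <<'E'
import numpy as np, cv2
from rig import r
def snap(n,save=None):
    s=r.snapshot(n)
    if save: cv2.imwrite(f"pics/{save}.png",s["frame"][:,:,::-1])
    return s
def ray(s,uv):
    K=s["mtx"];d=np.array(s["dist_coeffs"]);T=s["world_to_cam"]
    p=cv2.undistortPoints(np.array([[uv]],float),K,d)[0,0]
    R=T[:3,:3];t=T[:3,3]
    return -R.T@t, R.T@np.array([p[0],p[1],1.])
def plane(s,uv,z):
    o,d=ray(s,uv); return o+d*(z-o[2])/d[2]
def tri(s1,u1,s2,u2):
    o1,d1=ray(s1,u1);o2,d2=ray(s2,u2)
    A=np.stack([d1,-d2],1);k=np.linalg.lstsq(A,o2-o1,rcond=None)[0]
    a=o1+k[0]*d1;b=o2+k[1]*d2
    return (a+b)/2,np.linalg.norm(a-b)
def proj(s,p):
    R=s["world_to_cam"][:3,:3]
    return cv2.projectPoints(np.array([p],float),cv2.Rodrigues(R)[0],s["world_to_cam"][:3,3],s["mtx"],np.array(s["dist_coeffs"]))[0][0,0]
def crop(s,x,y,w,h,k,name):
    c=cv2.resize(s["frame"][y:y+h,x:x+w,::-1],None,fx=k,fy=k,interpolation=cv2.INTER_CUBIC)
    cv2.imwrite(f"pics/{name}.png",c)
E
python3 - <<'E'
from h import *
s=snap("side");t=snap("top")
crop(t,220,140,220,110,3.5,"tc1")
crop(s,220,120,150,220,2.7,"sc1")
crop(t,150,220,100,110,5,"tc2")
crop(s,260,260,80,80,7,"sc2")
crop(s,250,130,110,80,7,"sc3")
# colour masks
def mask(f,fn):
    hsv=cv2.cvtColor(f,cv2.COLOR_RGB2HSV).astype(int)
    return fn(hsv[...,0],hsv[...,1],hsv[...,2]).astype(np.uint8)
for n,S in(("side",s),("top",t)):
  for c,fn in dict(red=lambda h,s,v:((h<4)|(h>176))&(s>200)&(v>100),orange=lambda h,s,v:(h>6)&(h<15)&(s>215)&(v>150),yellow=lambda h,s,v:(h>20)&(h<28)&(s>200)&(v>120),blue=lambda h,s,v:(h>105)&(h<120)&(s>180)&(v>80)).items():
    m=mask(S["frame"],fn); k,l,st,ce=cv2.connectedComponentsWithStats(m)
    for i in range(1,k):
        if st[i,4]>8: print(n,c,st[i],ce[i].round(1))
E
```

```text
side red [606 179   9  15  18] [610.2 185.3]
side red [301 225  14  59 359] [307.5 254.2]
side red [634 255   5   8  10] [636.1 258.3]
side red [625 267   8  14  16] [628.4 273.6]
side red [288 297   3   9  12] [289.3 301.2]
side orange [281 293   7  11  34] [283.8 299.1]
side yellow [302 159   8  12  28] [305.6 163.1]
side yellow [369 296   4   5  12] [370.5 297.7]
side yellow [350 302   3   4  10] [350.8 303.7]
side yellow [358 302   5   6  21] [360.  304.3]
side yellow [362 309   4   4  11] [363.5 310.4]
side yellow [370 315   5   4  15] [372.3 316.7]
side yellow [ 85 353  24  16 222] [ 96.9 360.4]
side yellow [195 357   5   5  25] [197. 359.]
side yellow [ 95 363  28  36 418] [108.7 380.1]
side yellow [177 367   6   8  34] [179.3 370.4]
side yellow [203 366   7  10  32] [206.6 370.5]
side yellow [176 377   8   6  33] [179.  379.2]
side yellow [376 376   5   4  18] [378.  377.5]
side yellow [ 70 378  12  12  75] [ 75.7 383.2]
side yellow [367 378   5   4  16] [369.2 379.7]
side yellow [195 381   6   5  18] [197.4 382.9]
side yellow [379 382   5   5  21] [381.  384.1]
side yellow [
[... 984 characters left out ...]
ellow [ 60 301  17  10  89] [ 69.  305.6]
top yellow [223 303   4   4  13] [224.4 304.5]
top yellow [217 309   3   4  10] [217.8 310.5]
top yellow [226 309   5   5  15] [227.9 311. ]
top yellow [ 98 313   8   9  40] [101.4 317.2]
top yellow [221 313   4   4  10] [222.5 314.5]
top yellow [ 58 319   9  11  51] [ 62.1 324.5]
top yellow [ 93 335   3   5  10] [ 93.9 336.9]
top yellow [101 339   5   4  13] [103.4 340.7]
top yellow [ 63 340  13  10  58] [ 68.  344.4]
top yellow [ 92 345   8   5  17] [ 95.2 346.9]
top yellow [ 70 352   8   9  44] [ 73.8 356. ]
top yellow [ 89 356   7   8  31] [ 91.7 359.4]
top blue [ 423  224   41   78 2561] [442.3 262.7]
top blue [462 245   1  26  26] [462.  257.5]
```

View pics/tc1.png

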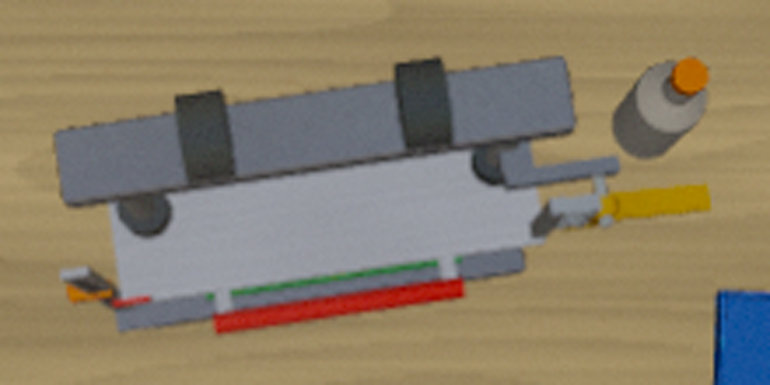

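View pics/sc1.png

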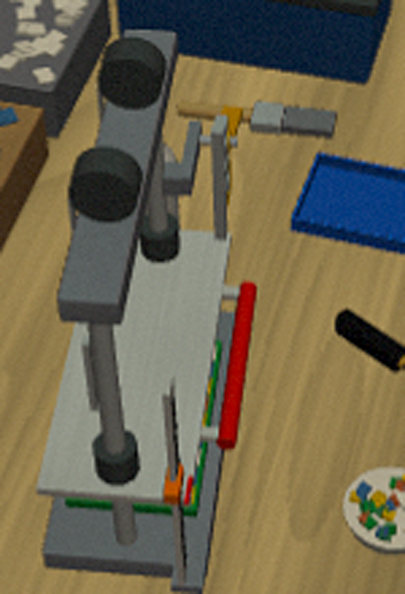

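View pics/tc2.png

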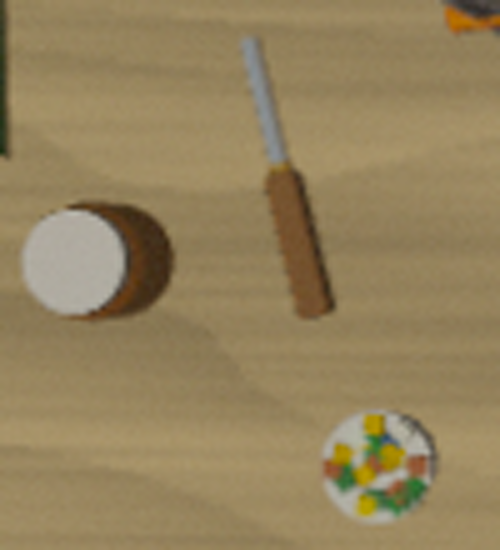

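View pics/sc2.png

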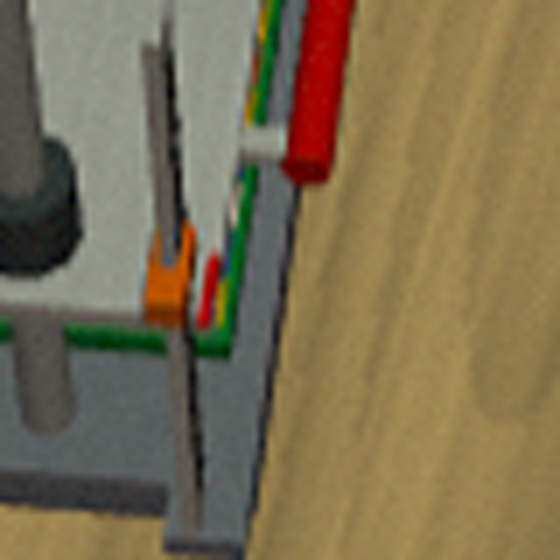

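View pics/sc3.png

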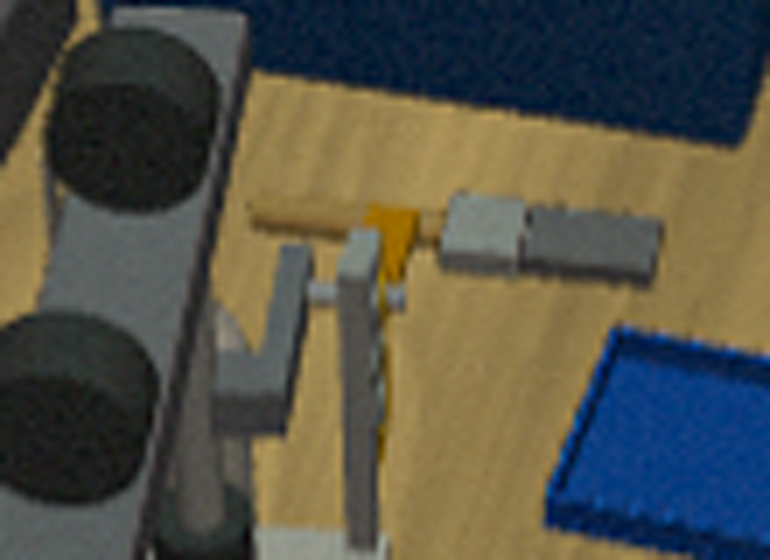

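```bash
python3 - <<'E'
from h import *
s=snap("side");t=snap("top")
np.set_printoptions(precision=4,suppress=True)
L=plane(t,(281.4,232.3),.153);R=plane(t,(352.6,222.3),.153)
print("bar",L,R,np.linalg.norm(L-R))
yv=(L-R)/np.linalg.norm(L-R); yaw=np.arctan2(-yv[0],yv[1]); print("yaw",yaw)
mid=(L+R)/2; X=np.array([np.cos(yaw),np.sin(yaw),0]);Y=np.array([-np.sin(yaw),np.cos(yaw),0])
O=mid+.095*X; O[2]=0; print("origin",O)
W=lambda x,y,z:O+x*X+y*Y+np.array([0,0,z])
for n,p in dict(barL=(-.095,.1,.148),barR=(-.095,-.1,.148),pivot=(-.06,-.205,.25),tailend=(-.06,-.205-.0845,.219),postLtop=(0,.14,.385),cbl=(-.025,.165,.47),cbr=(-.025,-.165,.47)).items():
    w=W(*p); print(n,w,"side",proj(s,w),"top",proj(t,w))
# rod
k=lambda u,v:(150+u/5,220+v/5)
tip=plane(t,k(250,39),.021-.003); hs=plane(t,k(283,171),.03); he=plane(t,k(316,314),.03)
print("rod tip",tip,"hs",hs,"he",he,np.linalg.norm((tip-he)[:2]),np.linalg.norm((hs-he)[:2]))
d=(tip-he)[:2];d/=np.linalg.norm(d);print("rod yaw",np.arctan2(d[1],d[0]),"grip",tip[:2]-.115*d, he[:2]+.06*d)
print("jar",plane(t,k(75,261),.1),"cup",plane(t,k(379,466),.055),"dish",plane(t,(302,287),.028),"glue top",plane(t,(220+690/3.5,140+75/3.5),.22))
for c in((424,224),(463.5,224.5),(463.5,302),(422.5,301)): print("tray",plane(t,c,.022))
q=lambda u,v:(260+u/7,260+v/7)
print("pointer", tri(s,q(206,326),t,(220+118/3.5,140+303/3.5)))
# via press: clip/pointer side view on vertical plane
E
```

```text
bar [0.525  0.1253 0.153 ] [ 0.5534 -0.0723  0.153 ] 0.1995785153960023
yaw 0.142498944337946
origin [0.6333 0.04   0.    ]
barL [0.525  0.1255 0.148 ] side [304.1438 284.7782] top [281.4593 232.4389]
barR [ 0.5534 -0.0725  0.148 ] side [312.9576 226.6443] top [352.5581 222.4528]
pivot [ 0.603  -0.1714  0.25  ] side [304.2287 172.2091] top [392.9663 200.0841]
tailend [ 0.615  -0.2551  0.219 ] side [307.9921 160.7144] top [422.2564 197.4023]
postLtop [0.6134 0.1786 0.385 ] side [256.2595 229.7467] top [251.5184 187.4059]
cbl [0.5851 0.1998 0.47  ] side [262.8511 211.319 ] top [236.381 194.106]
cbr [ 0.6319 -0.1269  0.47  ] side [286.1328 113.6978] top [386.9977 173.1858]
rod tip [0.548  0.3854 0.018 ] hs [0.467 0.361 0.03 ] he [0.3809 0.3398 0.03  ] 0.17324568050601302 0.0887083848932518
rod yaw 0.2663964451004527 grip [0.437  0.3551] [0.4387 0.3556]
jar [0.4123 0.4673 0.1   ] cup [0.292  0.2962 0.055 ] dish [0.3695 0.0719 0.028 ] glue top [ 0.7125 -0.2426  0.22  ]
tray [ 0.561  -0.2998  0.022 ]
tray [ 0.56   -0.4234  0.022 ]
tray [ 0.3224 -0.4207  0.022 ]
tray [ 0.3264 -0.2934  0.022 ]
pointer (array([0.5409, 0.2024, 0.154 ]), np.float64(0.00038287363836534056))
```

```bash
python3 - <<'E'
from h import *
s=snap("side");t=snap("top")
crop(s,270,285,30,30,20,"sc4");crop(t,230,205,40,30,20,"tc4")
E
```

```text
(no output)
```

View pics/sc4.png

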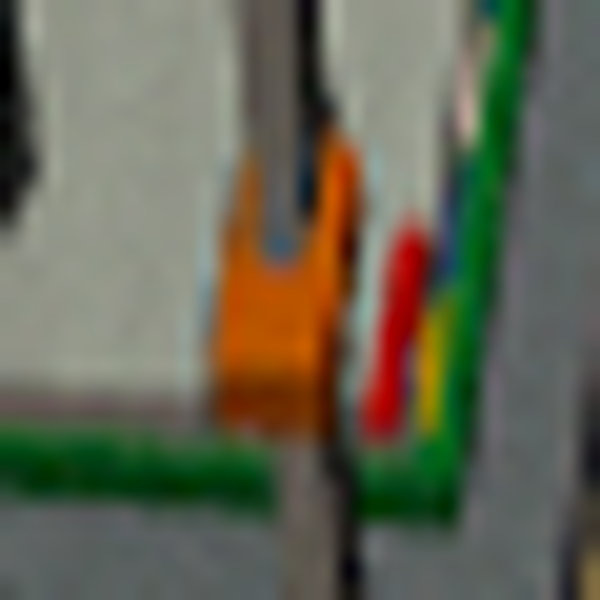

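View pics/tc4.png

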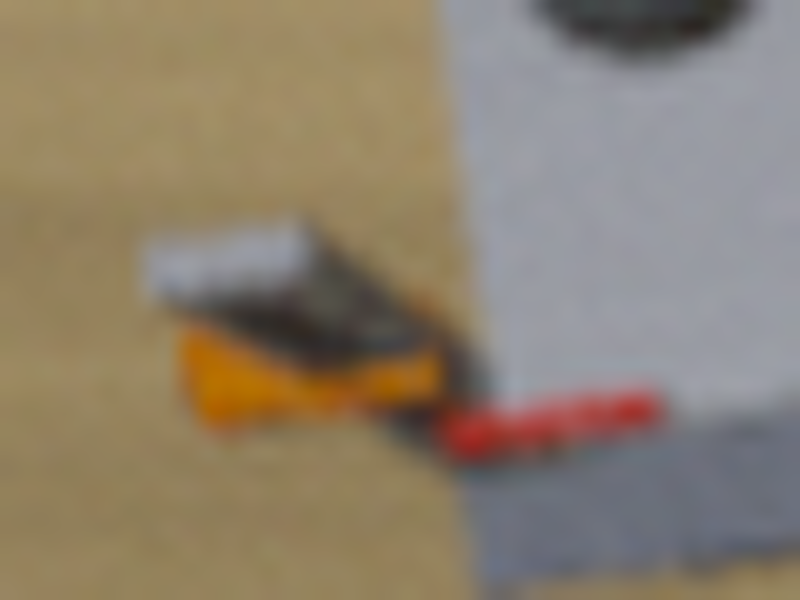

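```bash
python3 - <<'E'
from h import *
s=snap("side");t=snap("top")
np.set_printoptions(precision=4,suppress=True)
a=lambda u,v:(270+u/20,285+v/20)
b=lambda u,v:(230+u/20,205+v/20)
print("clip top-left-front",tri(s,a(328,365),t,b(208,425)))
print("clip top-right-front",tri(s,a(352,145),t,b(440,395)))
print("ptr tip",tri(s,a(380,430),t,b(448,440)))
print("ptr root",tri(s,a(412,230),t,b(660,405)))
E
```

```text
clip top-left-front (array([0.5375, 0.2311, 0.2086]), np.float64(0.0009548127969728707))
clip top-right-front (array([0.5425, 0.2001, 0.2089]), np.float64(0.0029317202421143065))
ptr tip (array([0.5401, 0.2055, 0.1589]), np.float64(0.001937142960174104))
ptr root (array([0.5448, 0.1761, 0.159 ]), np.float64(0.001429122553228835))
```

```bash
cat >> h.py <<'E'
from scipy.spatial.transform import Rotation as Ro
def to(x,y,z,yaw,frm=None):
    o=r.observe(); w,a,b,c=o["eef_rot"]; R=Ro.from_quat([a,b,c,w]).as_matrix()
    p=o["ee_pos"] if frm is None else np.array(frm)
    T=np.array([[np.cos(yaw),np.sin(yaw),0],[np.sin(yaw),-np.cos(yaw),0],[0,0,-1]]).T
    T=np.stack([[np.cos(yaw),np.sin(yaw),0],[np.sin(yaw),-np.cos(yaw),0],[0,0,-1]],1)
    rv=Ro.from_matrix(R.T@T).as_rotvec()
    d=T.T@(np.array([x,y,z])-p)
    print("turn",rv.round(4),"then shift mm",(d*1000).round(1),"rows>=",max(np.linalg.norm(d)/.0417,np.linalg.norm(rv)/.125).round(1), "t",o["time_s"],"pos",o["ee_pos"].round(4),"F",o["ft_force"].round(1),"gap",round(o["finger_gap"],3))
E
python3 - <<'E'
from h import *
to(.44,-.30,.23,.266)
to(.44,.0,.23,.266,(.44,-.3,.23))
to(.4375,.355,.23,.266,(.44,0,.23))
E
```

```text
turn [-0.0002 -0.      0.0768] then shift mm [ 295.8 -242.9    1.2] rows>= 9.2 t 0.5 pos [ 0.2184 -0.6121  0.2312] F [-1.   0.1  0.7] gap 0.997
turn [-0.0002 -0.      0.0768] then shift mm [  78.9 -289.4    0. ] rows>= 7.2 t 0.5 pos [ 0.2184 -0.6121  0.2312] F [-1.   0.1  0.7] gap 0.997
turn [-0.0002 -0.      0.0768] then shift mm [  90.9 -343.2    0. ] rows>= 8.5 t 0.5 pos [ 0.2184 -0.6121  0.2312] F [-1.   0.1  0.7] gap 0.997
```

```bash
python3 -m creep '[{"hand":0.3,"az":0.077},{"x":0.033,"y":-0.025},{"x":0.033,"y":-0.025},{"x":0.033,"y":-0.025},{"x":0.033,"y":-0.025},{"x":0.033,"y":-0.025},{"x":0.033,"y":-0.025},{"x":0.033,"y":-0.025},{"x":0.033,"y":-0.025},{"x":0.03,"y":-0.025}]' 60 && python3 -m creep '[{"x":0.01,"y":-0.036},{"x":0.01,"y":-0.036},{"x":0.01,"y":-0.036},{"x":0.01,"y":-0.036},{"x":0.01,"y":-0.036},{"x":0.01,"y":-0.036},{"x":0.01,"y":-0.036},{"x":0.01,"y":-0.036},{"x":0.009,"y":-0.036}]' && python3 -m creep '[{"x":0.009,"y":-0.034},{"x":0.009,"y":-0.034},{"x":0.009,"y":-0.034},{"x":0.009,"y":-0.034},{"x":0.009,"y":-0.034},{"x":0.009,"y":-0.034},{"x":0.009,"y":-0.034},{"x":0.009,"y":-0.034}]'; python3 -c "
from h import *
to(.4375,.355,.10,.266)"
```

```text
turn [-0.0002 -0.      0.0768] then shift mm [ 465.6 -875.5  131.2] rows>= 24.0 t 0.5 pos [ 0.2184 -0.6121  0.2312] F [-1.   0.1  0.7] gap 0.997invalid input
```

```bash
python3 -m creep '[{"hand":0.3,"x":0,"y":0,"z":0,"ax":0,"ay":0,"az":0.077}]' 60;  python3 -m creep '[{"hand":0.3,"x":0.033,"y":-0.025,"z":0},{"hand":0.3,"x":0.033,"y":-0.025}]'; python3 -c "
from h import *
to(.4375,.355,.10,.266)"
```

```text
time_s: 0.58
ee_pos: [0.2184, -0.6122, 0.2313]
eef_rot: [-0.0, 0.991, 0.132, 0.0]
ft_force: [-0.1, 0.2, 0.6]
finger_gap: 0.885
turn [-0.0001 -0.0003 -0.0015] then shift mm [ 465.7 -875.6  131.3] rows>= 24.0 t 0.5833 pos [ 0.2184 -0.6122  0.2313] F [-0.1  0.2  0.6] gap 0.885invalid input
```

```bash
python3 -m creep '[{"hand":0.3,"x":0.033,"y":-0.025,"z":0,"ax":0,"ay":0,"az":0},{"hand":0.3,"x":0.033,"y":-0.025,"z":0,"ax":0,"ay":0,"az":0},{"hand":0.3,"x":0.033,"y":-0.025,"z":0,"ax":0,"ay":0,"az":0},{"hand":0.3,"x":0.033,"y":-0.025,"z":0,"ax":0,"ay":0,"az":0},{"hand":0.3,"x":0.033,"y":-0.025,"z":0,"ax":0,"ay":0,"az":0},{"hand":0.3,"x":0.033,"y":-0.025,"z":0,"ax":0,"ay":0,"az":0},{"hand":0.3,"x":0.033,"y":-0.025,"z":0,"ax":0,"ay":0,"az":0},{"hand":0.3,"x":0.033,"y":-0.025,"z":0,"ax":0,"ay":0,"az":0},{"hand":0.3,"x":0.03,"y":-0.025,"z":0,"ax":0,"ay":0,"az":0}]'; python3 -c "
from h import *
to(.44,0,.23,.266)"
```

```text
time_s: 1.33
ee_pos: [0.4447, -0.3158, 0.2317]
eef_rot: [0.0, 0.991, 0.133, 0.001]
ft_force: [1.1, -1.1, -0.5]
finger_gap: 0.649
turn [ 0.0005 -0.0012  0.0007] then shift mm [  78.5 -305.9    1.7] rows>= 7.6 t 1.3333 pos [ 0.4447 -0.3158  0.2317] F [ 1.1 -1.1 -0.5] gap 0.649
```

```bash
python3 -m creep '[{"hand":0.1,"x":0.010,"y":-0.036,"z":0,"ax":0,"ay":0,"az":0},{"hand":0.1,"x":0.010,"y":-0.036,"z":0,"ax":0,"ay":0,"az":0},{"hand":0.1,"x":0.010,"y":-0.036,"z":0,"ax":0,"ay":0,"az":0},{"hand":0.1,"x":0.010,"y":-0.036,"z":0,"ax":0,"ay":0,"az":0},{"hand":0.1,"x":0.010,"y":-0.036,"z":0,"ax":0,"ay":0,"az":0},{"hand":0.1,"x":0.010,"y":-0.036,"z":0,"ax":0,"ay":0,"az":0},{"hand":0.1,"x":0.010,"y":-0.036,"z":0,"ax":0,"ay":0,"az":0},{"hand":0.1,"x":0.010,"y":-0.036,"z":0,"ax":0,"ay":0,"az":0},{"hand":0.1,"x":0.010,"y":-0.038,"z":0,"ax":0,"ay":0,"az":0}]'; python3 -m creep '[{"hand":0.1,"x":0.010,"y":-0.038,"z":0,"ax":0,"ay":0,"az":0},{"hand":0.1,"x":0.010,"y":-0.038,"z":0,"ax":0,"ay":0,"az":0},{"hand":0.1,"x":0.010,"y":-0.038,"z":0,"ax":0,"ay":0,"az":0},{"hand":0.1,"x":0.010,"y":-0.038,"z":0,"ax":0,"ay":0,"az":0},{"hand":0.1,"x":0.010,"y":-0.038,"z":0,"ax":0,"ay":0,"az":0},{"hand":0.1,"x":0.010,"y":-0.038,"z":0,"ax":0,"ay":0,"az":0},{"hand":0.1,"x":0.010,"y":-0.038,"z":0,"ax":0,"ay":0,"az":0}]'; python3 -c "
from h import *
to(.4375,.355,.12,.266)"
```

```text
time_s: 2.08
ee_pos: [0.4443, 0.0217, 0.2318]
eef_rot: [0.0, 0.991, 0.132, 0.001]
ft_force: [1.0, 0.5, 0.3]
finger_gap: 0.55
time_s: 2.67
ee_pos: [0.4417, 0.2974, 0.2317]
eef_rot: [-0.0, 0.991, 0.133, 0.0]
ft_force: [0.5, -0.1, -0.7]
finger_gap: 0.549
turn [-0.0001 -0.0009 -0.0002] then shift mm [ 11.1 -56.7 111.7] rows>= 3.0 t 2.6667 pos [0.4417 0.2974 0.2317] F [ 0.5 -0.1 -0.7] gap 0.549
```

```bash
python3 -m creep '[{"hand":0.1,"x":0.005,"y":-0.025,"z":0.03,"ax":0,"ay":0,"az":0},{"hand":0.1,"x":0.005,"y":-0.025,"z":0.03,"ax":0,"ay":0,"az":0},{"hand":0.1,"x":0,"y":0,"z":0.04,"ax":0,"ay":0,"az":0},{"hand":0.1,"x":0,"y":0,"z":0,"ax":0,"ay":0,"az":0},{"hand":0.1,"x":0,"y":0,"z":0,"ax":0,"ay":0,"az":0}]'; python3 - <<'E'
from h import *
to(.4375,.355,.004,.266)
s=snap("side","s1");t=snap("top","t1")
crop(t,150,220,100,110,5,"tc5");crop(s,260,330,140,130,5,"sc5")
E
```

```text
time_s: 3.08
ee_pos: [0.4374, 0.3452, 0.1298]
eef_rot: [0.002, 0.991, 0.133, -0.002]
ft_force: [1.4, -0.4, 0.5]
finger_gap: 0.553
turn [0.0026 0.0045 0.0001] then shift mm [  2.7  -9.4 125.8] rows>= 3.0 t 3.0833 pos [0.4374 0.3452 0.1298] F [ 1.4 -0.4  0.5] gap 0.553
```

View pics/sc5.png

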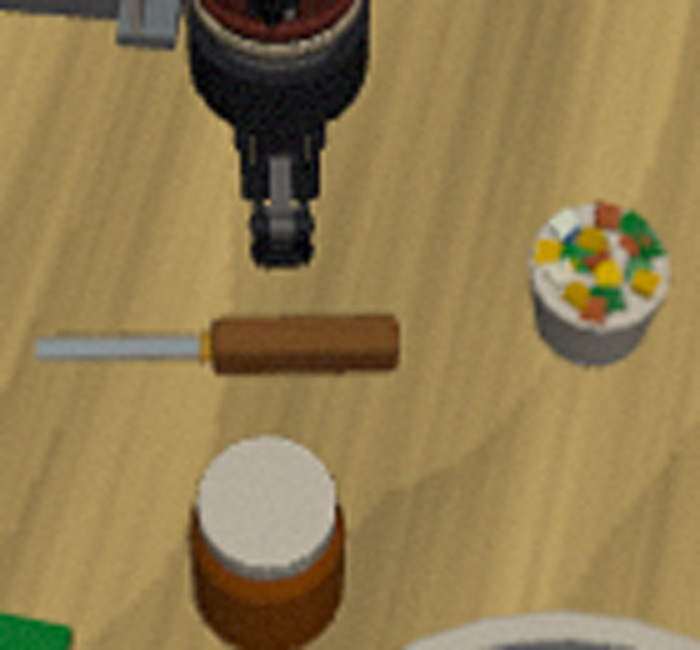

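View pics/t1.png

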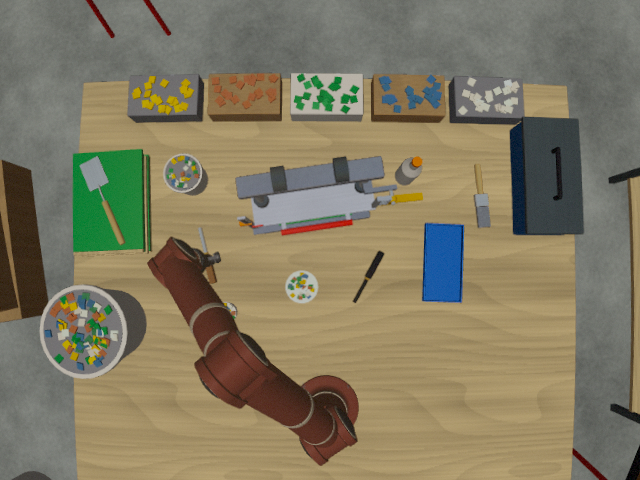

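```bash
python3 -m creep '[{"hand":0.1,"x":0.003,"y":-0.009,"z":0.03,"ax":0,"ay":0,"az":0},{"hand":0.1,"x":0,"y":0,"z":0.03,"ax":0,"ay":0,"az":0},{"hand":0.1,"x":0,"y":0,"z":0.03,"ax":0,"ay":0,"az":0},{"hand":0.1,"x":0,"y":0,"z":0,"ax":0,"ay":0,"az":0},{"hand":0.1,"x":0,"y":0,"z":0,"ax":0,"ay":0,"az":0},{"hand":0.1,"x":0,"y":0,"z":0,"ax":0,"ay":0,"az":0}]'; python3 - <<'E'
from h import *
to(.4375,.355,.004,.266)
s=snap("side");
crop(s,260,330,140,130,5,"sc6")
E
```

```text
time_s: 3.68
ee_pos: [0.441, 0.3567, 0.0442]
eef_rot: [-0.001, 0.991, 0.132, 0.002]
ft_force: [-0.1, 0.1, 1.8]
finger_gap: 0.552
turn [-0.0021 -0.0049 -0.0014] then shift mm [-3.8  0.7 40.2] rows>= 1.0 t 3.6833 pos [0.441  0.3567 0.0442] F [-0.1  0.1  1.8] gap 0.552
```

View pics/sc6.png

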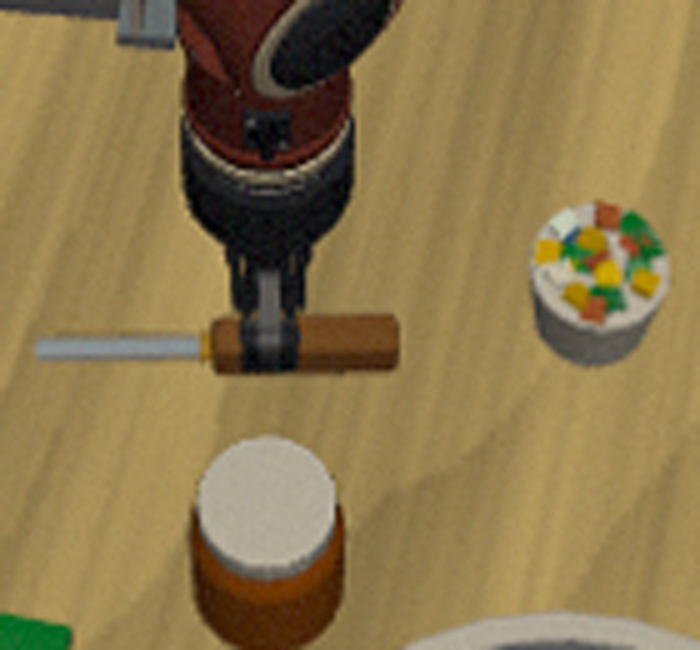

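```bash
python3 -m creep '[{"hand":0.1,"x":-0.003,"y":0,"z":0.02,"ax":0,"ay":0,"az":0},{"hand":0.1,"x":0,"y":0,"z":0.019,"ax":0,"ay":0,"az":0},{"hand":0.1,"x":0,"y":0,"z":0,"ax":0,"ay":0,"az":0},{"hand":0.1,"x":0,"y":0,"z":0,"ax":0,"ay":0,"az":0},{"hand":-1,"x":0,"y":0,"z":0,"ax":0,"ay":0,"az":0},{"hand":-1,"x":0,"y":0,"z":0,"ax":0,"ay":0,"az":0},{"hand":-1,"x":0,"y":0,"z":0,"ax":0,"ay":0,"az":0},{"hand":-1,"x":0,"y":0,"z":0,"ax":0,"ay":0,"az":0},{"hand":-1,"x":0,"y":0,"z":0,"ax":0,"ay":0,"az":0},{"hand":-1,"x":0,"y":0,"z":0,"ax":0,"ay":0,"az":0}]' 100; python3 -m creep '[{"hand":-1,"x":0,"y":0,"z":0,"ax":0,"ay":0,"az":0},{"hand":-1,"x":0,"y":0,"z":0,"ax":0,"ay":0,"az":0}]'; python3 - <<'E'
from h import *
to(.4375,.355,.004,.266)
s=snap("side");
crop(s,260,330,140,130,5,"sc7")
E
```

```text
time_s: 4.57
ee_pos: [0.4372, 0.3561, 0.0045]
eef_rot: [-0.001, 0.991, 0.133, 0.002]
ft_force: [-0.4, -0.2, 4.5]
finger_gap: 0.216
time_s: 4.73
ee_pos: [0.4372, 0.3561, 0.0045]
eef_rot: [-0.001, 0.991, 0.133, 0.002]
ft_force: [-0.0, -0.8, 5.8]
finger_gap: 0.215
turn [-0.0018 -0.0035 -0.0002] then shift mm [0.  1.2 0.5] rows>= 0.0 t 4.7333 pos [0.4372 0.3561 0.0045] F [-0.  -0.8  5.8] gap 0.215
```

View pics/sc7.png

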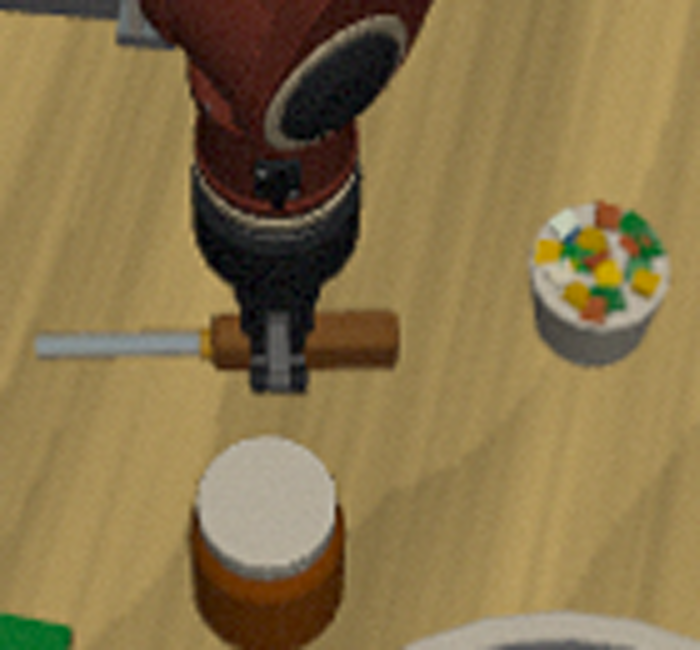

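```bash
python3 -m creep '[{"hand":-1,"x":0,"y":0,"z":-0.036,"ax":0,"ay":0,"az":0},{"hand":-1,"x":0,"y":0,"z":-0.036,"ax":0,"ay":0,"az":0},{"hand":-1,"x":0,"y":0,"z":-0.036,"ax":0,"ay":0,"az":0},{"hand":-1,"x":0,"y":0,"z":0,"ax":0,"ay":0,"az":0},{"hand":-1,"x":0,"y":0,"z":0,"ax":0,"ay":0,"az":0}]'; python3 - <<'E'
from h import *
to(.400,.25,.112,.266)
to(.418,.14,.112,.1425,(.4,.25,.112))
to(.445,.0135,.112,.1425,(.418,.14,.112))
E
```

```text
time_s: 5.2
ee_pos: [0.4374, 0.3561, 0.1133]
eef_rot: [-0.002, 0.991, 0.132, 0.003]
ft_force: [-0.8, 0.1, -1.2]
finger_gap: 0.213
turn [-0.0027 -0.0057 -0.0004] then shift mm [-64.   92.5   1.3] rows>= 2.7 t 5.2 pos [0.4374 0.3561 0.1133] F [-0.8  0.1 -1.2] gap 0.213
turn [-0.0031 -0.0056  0.1231] then shift mm [  2.2 111.4   0. ] rows>= 2.7 t 5.2 pos [0.4374 0.3561 0.1133] F [-0.8  0.1 -1.2] gap 0.213
turn [-0.0031 -0.0056  0.1231] then shift mm [  8.8 129.1   0. ] rows>= 3.1 t 5.2 pos [0.4374 0.3561 0.1133] F [-0.8  0.1 -1.2] gap 0.213
```

```bash
python3 -m creep '[{"hand":-1,"x":-0.021,"y":0.031,"z":0,"ax":0,"ay":0,"az":0},{"hand":-1,"x":-0.021,"y":0.031,"z":0,"ax":0,"ay":0,"az":0},{"hand":-1,"x":-0.021,"y":0.031,"z":0.001,"ax":0,"ay":0,"az":0},{"hand":-1,"x":0,"y":0,"z":0,"ax":0,"ay":0,"az":0.123},{"hand":-1,"x":0.001,"y":0.028,"z":0,"ax":0,"ay":0,"az":0},{"hand":-1,"x":0,"y":0.028,"z":0,"ax":0,"ay":0,"az":0},{"hand":-1,"x":0.001,"y":0.028,"z":0,"ax":0,"ay":0,"az":0},{"hand":-1,"x":0,"y":0.028,"z":0,"ax":0,"ay":0,"az":0},{"hand":-1,"x":0,"y":0,"z":0,"ax":0,"ay":0,"az":0},{"hand":-1,"x":0,"y":0,"z":0,"ax":0,"ay":0,"az":0}]'; python3 - <<'E'
from h import *
to(.445,.0135,.112,.1425)
s=snap("side","s2");t=snap("top","t2")
crop(s,230,230,160,120,5,"sc8")
E
```

```text
time_s: 6.03
ee_pos: [0.4168, 0.1356, 0.1084]
eef_rot: [0.001, 0.998, 0.069, -0.001]
ft_force: [0.1, 0.6, -1.7]
finger_gap: 0.212
turn [ 0.0015  0.0031 -0.0043] then shift mm [ 10.5 124.9  -3.6] rows>= 3.0 t 6.0333 pos [0.4168 0.1356 0.1084] F [ 0.1  0.6 -1.7] gap 0.212
```

View pics/sc8.png

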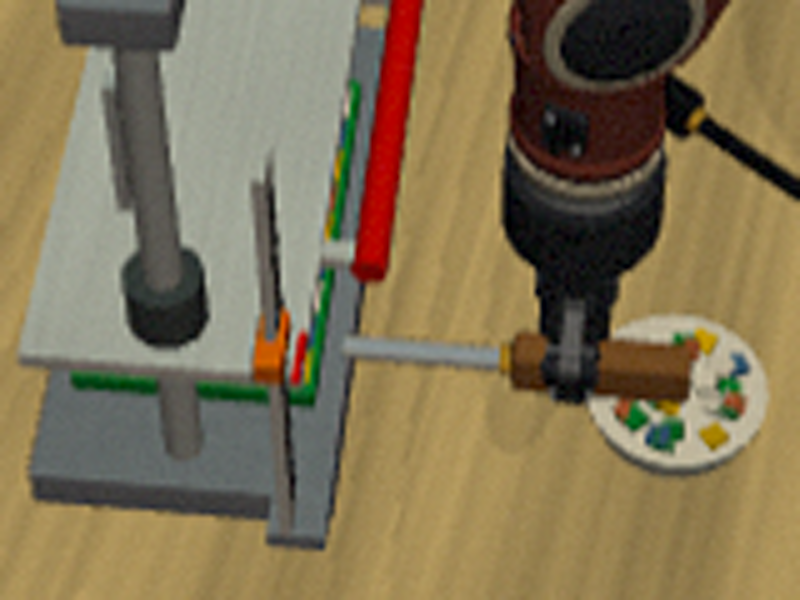

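View pics/t2.png

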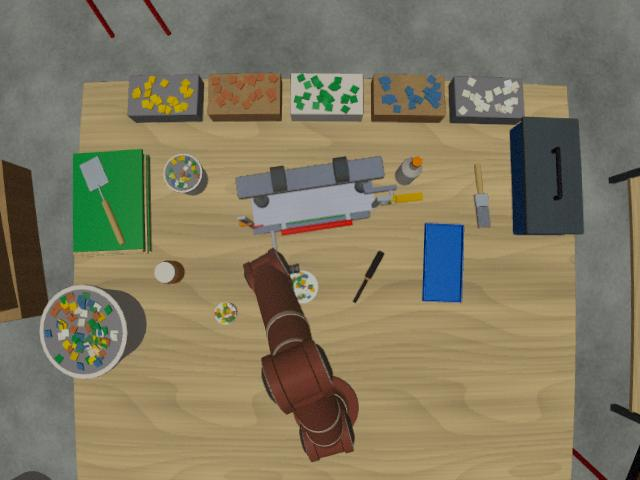

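```bash
python3 -m creep '[{"hand":-1,"x":0.002,"y":0.032,"z":0,"ax":0,"ay":0,"az":0},{"hand":-1,"x":0.003,"y":0.032,"z":0,"ax":0,"ay":0,"az":0},{"hand":-1,"x":0.003,"y":0.032,"z":0,"ax":0,"ay":0,"az":0},{"hand":-1,"x":0.003,"y":0.028,"z":0,"ax":0,"ay":0,"az":0},{"hand":-1,"x":0,"y":0,"z":0,"ax":0,"ay":0,"az":0},{"hand":-1,"x":0,"y":0,"z":0,"ax":0,"ay":0,"az":0}]'; python3 - <<'E'
from h import *
to(.445,.0135,.112,.1425)
s=snap("side","s2");t=snap("top","t2")
crop(s,230,210,160,120,5,"sc9")
crop(t,220,180,150,110,5,"tc9")
E
```

```text
time_s: 6.63
ee_pos: [0.4464, 0.0164, 0.109]
eef_rot: [-0.0, 0.998, 0.07, -0.0]
ft_force: [-0.5, 0.7, -1.3]
finger_gap: 0.214
turn [-0.0001  0.0004 -0.0017] then shift mm [-1.8  2.7 -3. ] rows>= 0.1 t 6.6333 pos [0.4464 0.0164 0.109 ] F [-0.5  0.7 -1.3] gap 0.214
```

View pics/sc9.png

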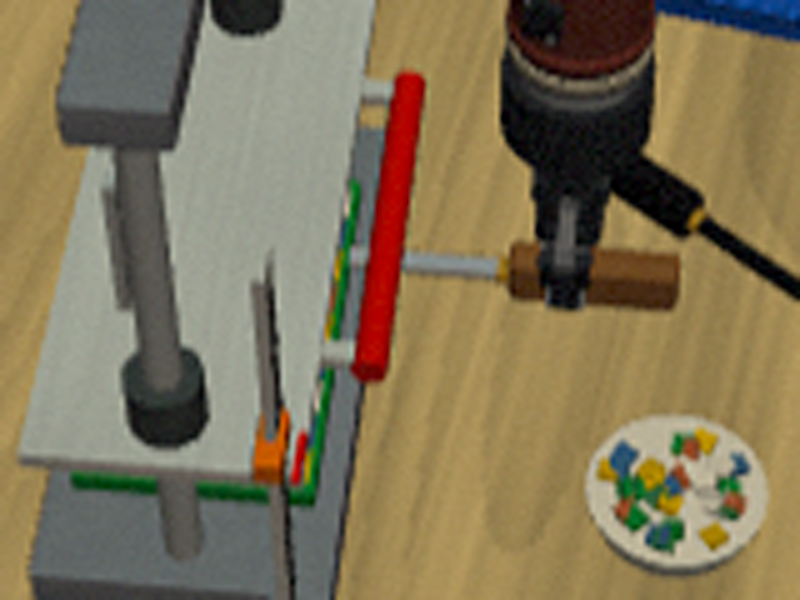

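View pics/tc9.png

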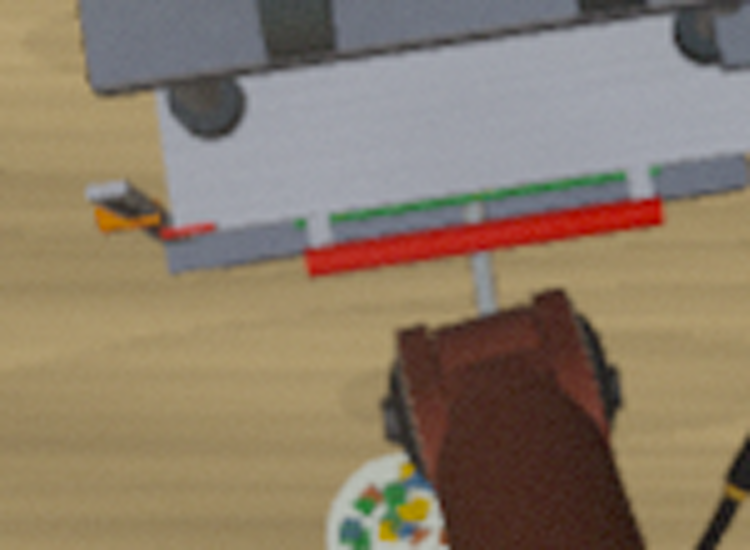

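```bash
python3 -m creep '[{"hand":-1,"x":0,"y":0,"z":-0.008,"ax":0,"ay":0,"az":0},{"hand":-1,"x":0,"y":0,"z":-0.008,"ax":0,"ay":0,"az":0},{"hand":-1,"x":0,"y":0,"z":-0.008,"ax":0,"ay":0,"az":0},{"hand":-1,"x":0,"y":0,"z":-0.008,"ax":0,"ay":0,"az":0},{"hand":-1,"x":0,"y":0,"z":-0.008,"ax":0,"ay":0,"az":0},{"hand":-1,"x":0,"y":0,"z":-0.008,"ax":0,"ay":0,"az":0},{"hand":-1,"x":0,"y":0,"z":0,"ax":0,"ay":0,"az":0},{"hand":-1,"x":0,"y":0,"z":0,"ax":0,"ay":0,"az":0}]'; python3 - <<'E'
from h import *
to(.445,.0135,.112,.1425)
s=snap("side","s3");t=snap("top","t3")
crop(s,230,210,160,120,5,"sc10")
crop(s,265,265,40,40,15,"sc11")
crop(t,220,190,70,50,11,"tc10")
E
```

```text
time_s: 7.4
ee_pos: [0.4473, 0.0164, 0.1584]
eef_rot: [0.0, 0.997, 0.071, 0.002]
ft_force: [-0.8, -0.0, -2.1]
finger_gap: 0.211
turn [ 0.0008 -0.0033 -0.001 ] then shift mm [-2.7  2.6 46.4] rows>= 1.1 t 7.4 pos [0.4473 0.0164 0.1584] F [-0.8 -0.  -2.1] gap 0.211
```

View pics/sc10.png

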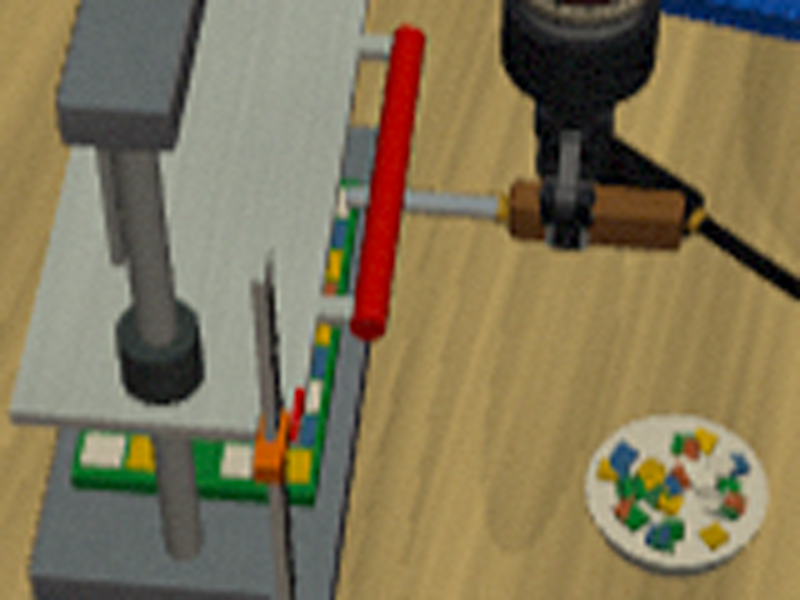

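View pics/sc11.png

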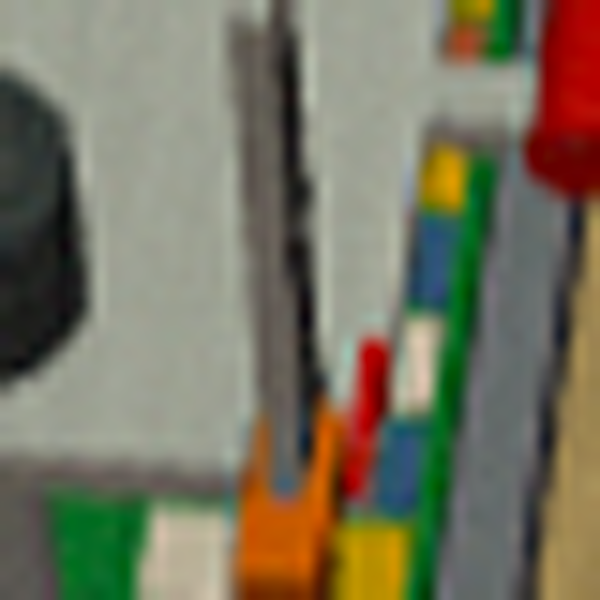

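View pics/tc10.png

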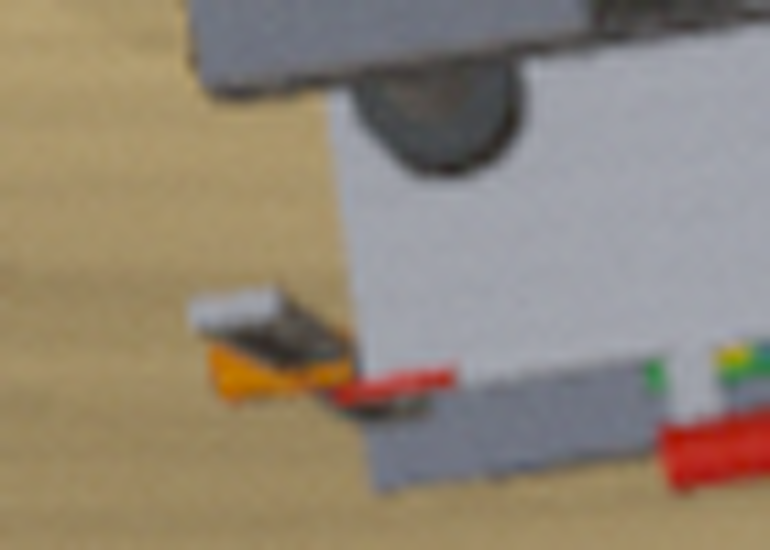

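```bash
python3 - <<'E'
from h import *
s=snap("side");t=snap("top")
np.set_printoptions(precision=4,suppress=True)
a=lambda u,v:(265+u/15,265+v/15)
b=lambda u,v:(220+u/11,190+v/11)
print("clip top-left-front",tri(s,a(322,580-15),t,b(232,402)))
print("clip top-right-front",tri(s,a(340,405),t,b(352,385)))
print("ptr tip",tri(s,a(355,490),t,b(335,392)))
print("ptr root",tri(s,a(375,345),t,b(455,372)))
O=np.array([.6333,.04,0]);yaw=.1425
X=np.array([np.cos(yaw),np.sin(yaw),0]);Y=np.array([-np.sin(yaw),np.cos(yaw),0])
for nm,p in dict(tip=(.5405,.2045),clipR=(.5425,.2)).items(): print(nm,(np.array([*p,0])-O)@X,(np.array([*p,0])-O)@Y)
for z in(.156,.19,.2,.208): print(z,proj(s,(.5405,.2045,z)))
# bar height
print(proj(s,(.525,.1255,.148)),proj(s,(.525,.1255,.184)))
E
```

```text
clip top-left-front (array([0.5373, 0.2293, 0.2085]), np.float64(0.0020737339090057955))
clip top-right-front (array([0.542 , 0.2001, 0.2099]), np.float64(0.003498611106912925))
ptr tip (array([0.5401, 0.2058, 0.1958]), np.float64(0.0005295586766912931))
ptr root (array([0.5452, 0.1765, 0.1942]), np.float64(0.0005915895664050456))
tip -0.06849738678778844 0.1760119257415363
clipR -0.0671567406709847 0.17127350110992098
0.156 [289.4082 306.8466]
0.19 [288.8512 298.6475]
0.2 [288.6835 296.175 ]
0.208 [288.548  294.1764]
[304.1517 284.7762] [303.8762 275.9723]
```

```bash
python3 - <<'E'
from h import *
s=snap("side")
crop(s,275,285,20,25,24,"sc12")
for z in(.19,.192,.2,.208,.21): print(z,proj(s,(.5373,.231,z)),proj(s,(.542,.1975,z)))
E
```

```text
0.19 [287.03625351 307.85460931] [289.05899368 296.19843714]
0.192 [287.00025509 307.36689959] [289.02596744 295.705039  ]
0.2 [286.8554746  305.40466748] [288.89315695 293.72015031]
0.208 [286.70942349 303.42402376] [288.75920735 291.71701108]
0.21 [286.67271034 302.92595721] [288.72554036 291.21334673]
```

View pics/sc12.png

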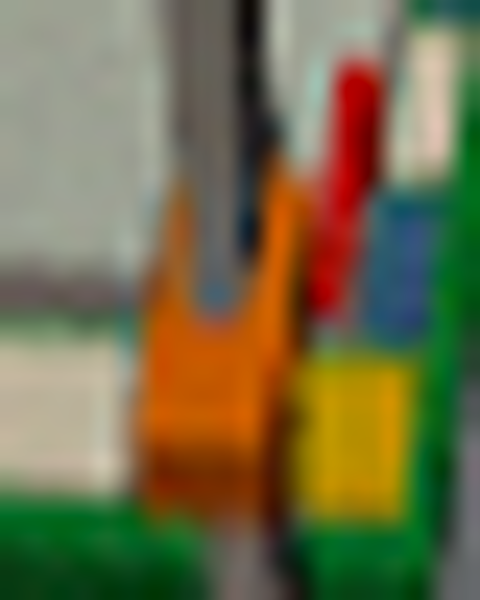

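```bash
python3 -m creep '[{"hand":-1,"x":0,"y":0,"z":-0.003,"ax":0,"ay":0,"az":0},{"hand":-1,"x":0,"y":0,"z":-0.003,"ax":0,"ay":0,"az":0},{"hand":-1,"x":0,"y":0,"z":0,"ax":0,"ay":0,"az":0},{"hand":-1,"x":0,"y":0,"z":0,"ax":0,"ay":0,"az":0},{"hand":-1,"x":0,"y":0,"z":0,"ax":0,"ay":0,"az":0},{"hand":-1,"x":0,"y":0,"z":0,"ax":0,"ay":0,"az":0},{"hand":-1,"x":0,"y":0,"z":0,"ax":0,"ay":0,"az":0}]'; python3 - <<'E'
from h import *
to(.445,.0135,.112,.1425)
s=snap("side","s4");t=snap("top","t4")
crop(s,275,280,20,25,24,"sc13")
crop(t,220,190,70,50,11,"tc13")
E
```

```text
time_s: 8.23
ee_pos: [0.4461, 0.0169, 0.1633]
eef_rot: [-0.0, 0.997, 0.071, -0.0]
ft_force: [-0.6, -0.1, -2.4]
finger_gap: 0.213
turn [-0.0001  0.0002  0.0003] then shift mm [-1.5  3.3 51.3] rows>= 1.2 t 8.2333 pos [0.4461 0.0169 0.1633] F [-0.6 -0.1 -2.4] gap 0.213
```

View pics/sc13.png

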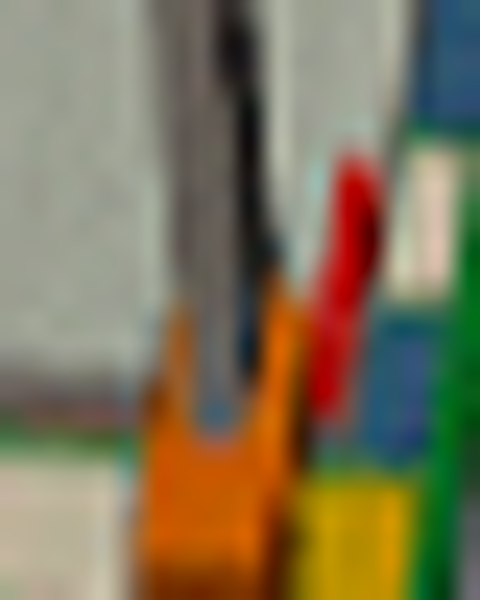

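View pics/tc13.png

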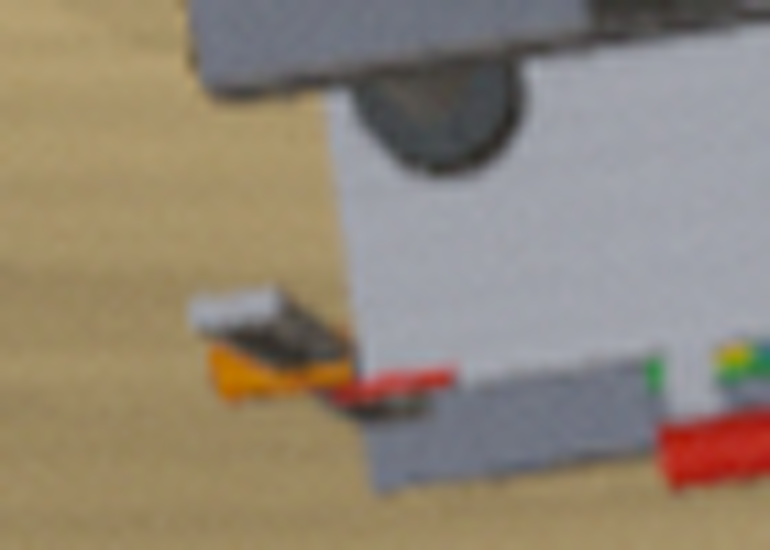

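```bash
python3 -m creep '[{"hand":-1,"x":0,"y":0,"z":-0.003,"ax":0,"ay":0,"az":0},{"hand":-1,"x":0,"y":0,"z":0,"ax":0,"ay":0,"az":0},{"hand":-1,"x":0,"y":0,"z":0,"ax":0,"ay":0,"az":0},{"hand":-1,"x":0,"y":0,"z":0,"ax":0,"ay":0,"az":0},{"hand":-1,"x":0,"y":0,"z":0,"ax":0,"ay":0,"az":0},{"hand":-1,"x":0,"y":0,"z":0,"ax":0,"ay":0,"az":0},{"hand":-1,"x":0,"y":0,"z":0,"ax":0,"ay":0,"az":0}]'; python3 - <<'E'
from h import *
to(.445,.0135,.112,.1425)
s=snap("side","s5");t=snap("top","t5")
crop(s,275,285,20,25,24,"sc14")
def m(S,fn):
    hsv=cv2.cvtColor(S["frame"],cv2.COLOR_RGB2HSV).astype(int); return fn(*[hsv[...,i] for i in range(3)])
mm=m(s,lambda h,S,v:((h<5)|(h>174))&(S>150)&(v>80)).astype(np.uint8)
k,l,st,ce=cv2.connectedComponentsWithStats(mm[280:312,284:296]); print(st[1:]+[284,280,0,0,0])
E
```

```text
time_s: 8.92
ee_pos: [0.4462, 0.017, 0.1664]
eef_rot: [-0.0, 0.997, 0.071, 0.0]
ft_force: [-0.5, -1.0, -2.3]
finger_gap: 0.212
turn [-0.0001 -0.0001  0.0004] then shift mm [-1.6  3.3 54.4] rows>= 1.3 t 8.9167 pos [0.4462 0.017  0.1664] F [-0.5 -1.  -2.3] gap 0.212
[[288 286   3  11  19]]
```

View pics/sc14.png

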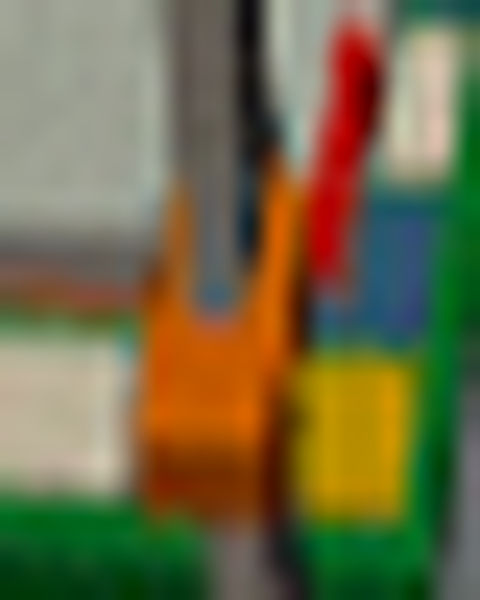

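```bash
cat >> h.py <<'E'
O=np.array([.6333,.04,0]);PY=.1425
PX=np.array([np.cos(PY),np.sin(PY),0]);PYv=np.array([-np.sin(PY),np.cos(PY),0])
def P(x,y,z): return O+x*PX+y*PYv+np.array([0,0,z])
def pc(p): return np.array([(np.asarray(p)-O)@PX,(np.asarray(p)-O)@PYv,p[2]])
E
python3 -m creep '[{"hand":-1,"x":0,"y":0,"z":0.005,"ax":0,"ay":0,"az":0},{"hand":-1,"x":0,"y":0,"z":0.005,"ax":0,"ay":0,"az":0},{"hand":-1,"x":0,"y":0,"z":0,"ax":0,"ay":0,"az":0},{"hand":-1,"x":0,"y":0,"z":0,"ax":0,"ay":0,"az":0}]'; python3 - <<'E'
from h import *
print(pc(r.observe()["ee_pos"]))
to(*P(-.2,-.16,.156),PY)
to(*P(-.215,-.252,.180),PY,P(-.2,-.16,.156))
s=snap("side");t=snap("top","t5")
crop(s,230,190,160,120,5,"sc15")
E
```

```text
time_s: 9.35
ee_pos: [0.4461, 0.017, 0.156]
eef_rot: [-0.0, 0.997, 0.071, -0.0]
ft_force: [0.0, -0.4, -1.2]
finger_gap: 0.217
[-0.1886019   0.00379409  0.15596467]
turn [-0.0002  0.0006  0.0004] then shift mm [-11.4 163.8  -0. ] rows>= 3.9 t 9.35 pos [0.4461 0.017  0.156 ] F [ 0.  -0.4 -1.2] gap 0.217
turn [-0.0002  0.0006  0.0004] then shift mm [-15.  92. -24.] rows>= 2.3 t 9.35 pos [0.4461 0.017  0.156 ] F [ 0.  -0.4 -1.2] gap 0.217
```

View pics/sc15.png

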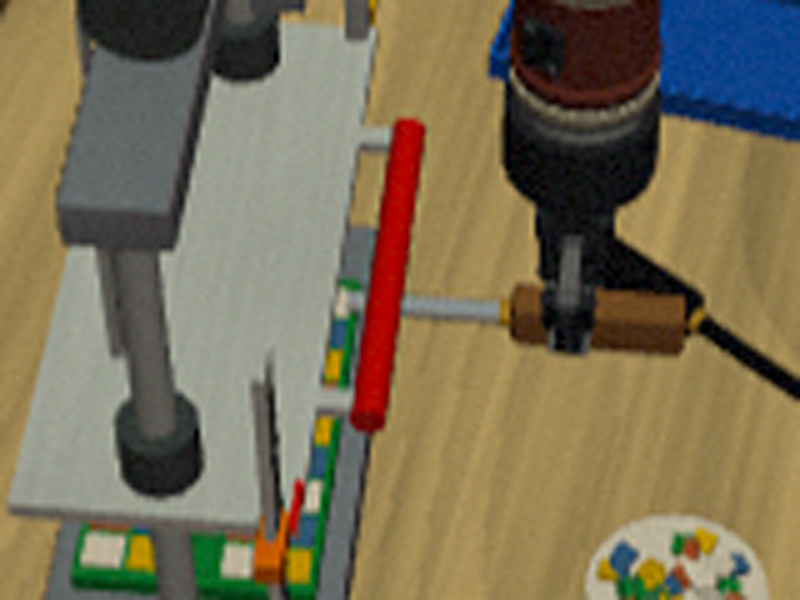

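```bash
python3 -m creep '[{"hand":-1,"x":-0.003,"y":0.033,"z":0,"ax":0,"ay":0,"az":0},{"hand":-1,"x":-0.002,"y":0.033,"z":0,"ax":0,"ay":0,"az":0},{"hand":-1,"x":-0.002,"y":0.033,"z":0,"ax":0,"ay":0,"az":0},{"hand":-1,"x":-0.002,"y":0.033,"z":0,"ax":0,"ay":0,"az":0},{"hand":-1,"x":-0.005,"y":0.033,"z":0,"ax":0,"ay":0,"az":0},{"hand":-1,"x":-0.005,"y":0.03,"z":-0.012,"ax":0,"ay":0,"az":0},{"hand":-1,"x":-0.005,"y":0.03,"z":-0.012,"ax":0,"ay":0,"az":0},{"hand":-1,"x":0,"y":0.03,"z":0,"ax":0,"ay":0,"az":0},{"hand":-1,"x":0,"y":0,"z":0,"ax":0,"ay":0,"az":0},{"hand":-1,"x":0,"y":0,"z":0,"ax":0,"ay":0,"az":0}]'; python3 - <<'E'
from h import *
print(pc(r.observe()["ee_pos"]))
to(*P(-.155,-.252,.180),PY)
s=snap("side","s6");t=snap("top","t6")
crop(s,260,120,130,100,6,"sc16")
crop(t,340,150,110,100,6,"tc16")
E
```

```text
time_s: 10.28
ee_pos: [0.4584, -0.2412, 0.1803]
eef_rot: [0.0, 0.998, 0.069, 0.0]
ft_force: [-0.1, 0.1, -1.5]
finger_gap: 0.217
[-0.21307791 -0.25353557  0.18034697]
turn [ 0.0009 -0.0003 -0.0044] then shift mm [58.1 -1.5  0.3] rows>= 1.4 t 10.2833 pos [ 0.4584 -0.2412  0.1803] F [-0.1  0.1 -1.5] gap 0.217
```

View pics/sc16.png

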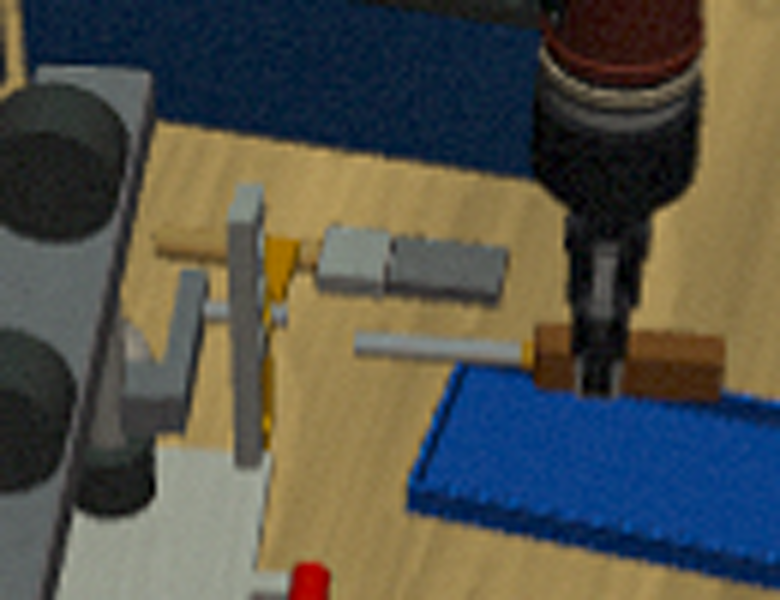

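View pics/tc16.png

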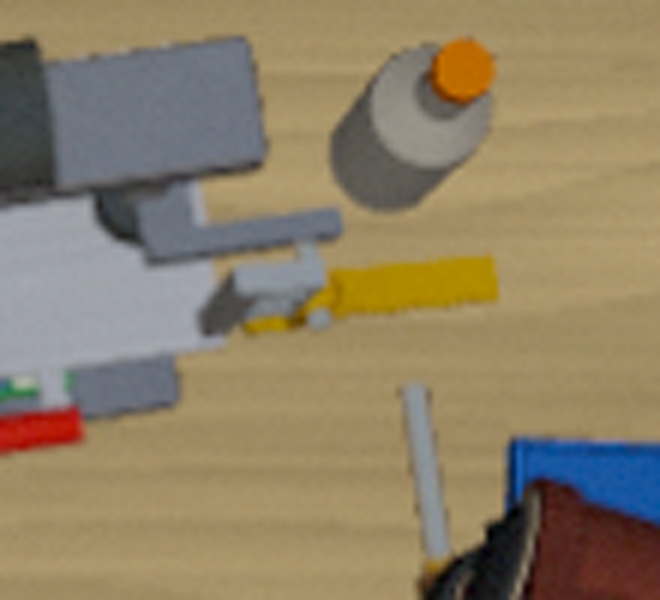

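```bash
python3 - <<'E'
from h import *
s=snap("side");t=snap("top")
a=lambda u,v:(260+u/6,120+v/6)
b=lambda u,v:(340+u/6,150+v/6)
np.set_printoptions(precision=4,suppress=True)
p,e=tri(s,a(356,343),t,b(413,386)); print(p,e,pc(p), pc(r.observe()["ee_pos"]))
p,e=tri(s,a(530,352),t,b(437,562)); print(p,e,pc(p))
print(pc(plane(t,b(497,280),.221)))
E
```

```text
[ 0.5726 -0.2227  0.1934] 0.001252190388939879 [-0.0974 -0.2514  0.1934] [-0.2121 -0.2494  0.1801]
[ 0.4914 -0.2323  0.1976] 0.001205617345675748 [-0.1791 -0.2494  0.1976]
[-0.0585 -0.2909  0.221 ]
```

```bash
python3 -m creep '[{"hand":-1,"x":0.019,"y":0,"z":0,"ax":0,"ay":0,"az":0},{"hand":-1,"x":0.019,"y":0,"z":0,"ax":0,"ay":0,"az":0},{"hand":-1,"x":0.019,"y":0,"z":0,"ax":0,"ay":0,"az":0},{"hand":-1,"x":0,"y":0,"z":0,"ax":0,"ay":0,"az":0},{"hand":-1,"x":0,"y":0,"z":-0.008,"ax":0,"ay":0,"az":0},{"hand":-1,"x":0,"y":0,"z":-0.008,"ax":0,"ay":0,"az":0},{"hand":-1,"x":0,"y":0,"z":-0.008,"ax":0,"ay":0,"az":0},{"hand":-1,"x":0,"y":0,"z":-0.008,"ax":0,"ay":0,"az":0},{"hand":-1,"x":0,"y":0,"z":0,"ax":0,"ay":0,"az":0}]'; python3 - <<'E'
from h import *
print(pc(r.observe()["ee_pos"]))
to(*P(-.155,-.252,.252),PY)
s=snap("side","s7");t=snap("top","t7")
crop(s,260,110,130,100,6,"sc17")
crop(t,340,150,110,100,6,"tc17")
E
```

```text
time_s: 11.23
ee_pos: [0.5151, -0.2313, 0.2145]
eef_rot: [0.001, 0.997, 0.071, 0.001]
ft_force: [-0.9, -0.1, -1.5]
finger_gap: 0.207
[-0.15552566 -0.25179446  0.21453739]
turn [ 0.0018 -0.002  -0.0004] then shift mm [  0.5   0.2 -37.5] rows>= 0.9 t 11.2333 pos [ 0.5151 -0.2313  0.2145] F [-0.9 -0.1 -1.5] gap 0.207
```

View pics/sc17.png

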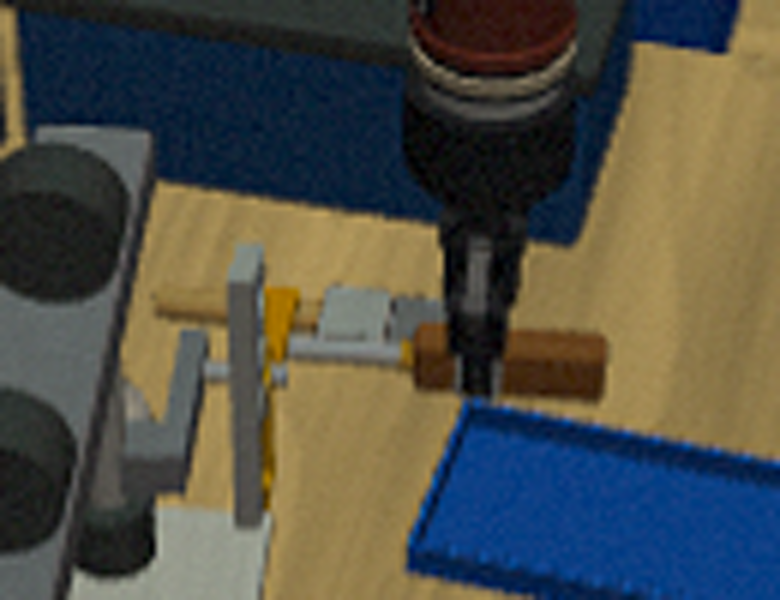

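View pics/tc17.png

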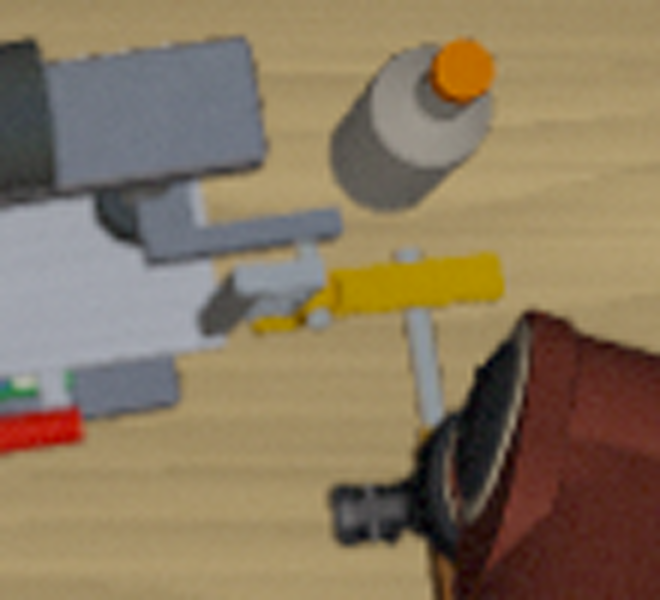

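```bash
python3 -m creep '[{"hand":-1,"x":0,"y":0,"z":-0.006,"ax":0,"ay":0,"az":0},{"hand":-1,"x":0,"y":0,"z":-0.006,"ax":0,"ay":0,"az":0},{"hand":-1,"x":0,"y":0,"z":-0.006,"ax":0,"ay":0,"az":0},{"hand":-1,"x":0,"y":0,"z":-0.006,"ax":0,"ay":0,"az":0},{"hand":-1,"x":0,"y":0,"z":-0.006,"ax":0,"ay":0,"az":0},{"hand":-1,"x":0,"y":0,"z":-0.006,"ax":0,"ay":0,"az":0},{"hand":-1,"x":0,"y":0,"z":-0.001,"ax":0,"ay":0,"az":0},{"hand":-1,"x":0,"y":0,"z":0,"ax":0,"ay":0,"az":0},{"hand":-1,"x":0,"y":0,"z":0,"ax":0,"ay":0,"az":0}]'; python3 - <<'E'
from h import *
print(pc(r.observe()["ee_pos"]))
to(*P(-.155,-.252,.252),PY)
s=snap("side","s8");t=snap("top","t8")
crop(s,260,100,130,100,6,"sc18")
crop(t,340,150,110,100,6,"tc18")
for ang in(-.35,.1,.25,.35,.45,.55):
    p=P(-.06,-.205-.09*np.cos(ang),.25+.09*np.sin(ang)); print(ang,proj(t,p),(proj(t,p)-[340,150])*6,(proj(s,p)-[260,100])*6)
E
```

```text
time_s: 12.08
ee_pos: [0.5162, -0.2306, 0.25]
eef_rot: [0.0, 0.997, 0.072, 0.001]
ft_force: [-0.0, -0.6, -1.4]
finger_gap: 0.214
[-0.15435382 -0.2512054   0.25003626]
turn [ 0.0007 -0.0029  0.0007] then shift mm [-0.6  0.8 -2. ] rows>= 0.1 t 12.0833 pos [ 0.5162 -0.2306  0.25  ] F [-0.  -0.6 -1.4] gap 0.214
-0.35 [422.28834831 197.37667512] [493.73008987 284.26005074] [287.87917173 363.96856359]
0.1 [427.23416787 194.98481192] [523.40500725 269.90887154] [288.01846602 292.29875867]
0.25 [427.42880313 194.36274658] [524.57281878 266.17647947] [287.06267808 273.34079663]
0.35 [427.12325325 194.01236422] [522.73951948 264.07418535] [286.15004469 262.47677855]
0.45 [426.46441859 193.71905237] [518.78651153 262.31431423] [285.02271728 253.17740691]
0.55 [425.45230627 193.48712294] [512.71383761 260.92273761] [283.68790784 245.5557002 ]
```

View pics/sc18.png

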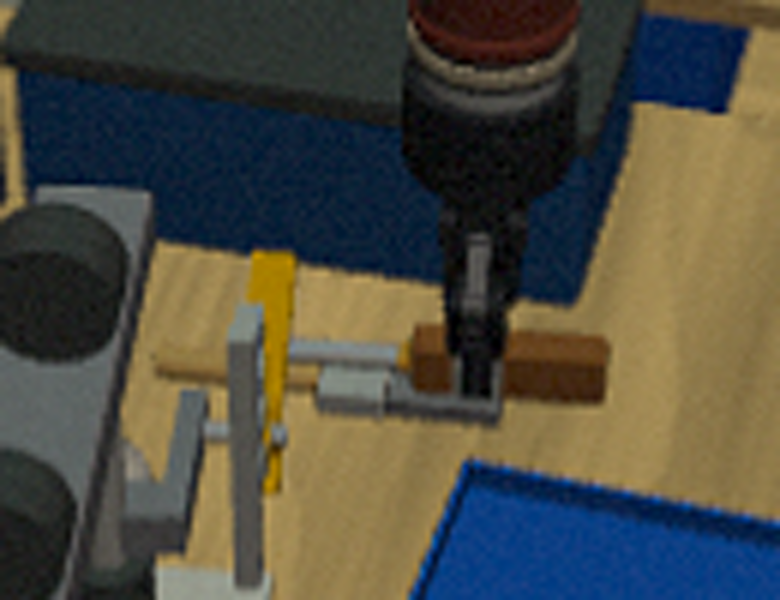

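View pics/tc18.png

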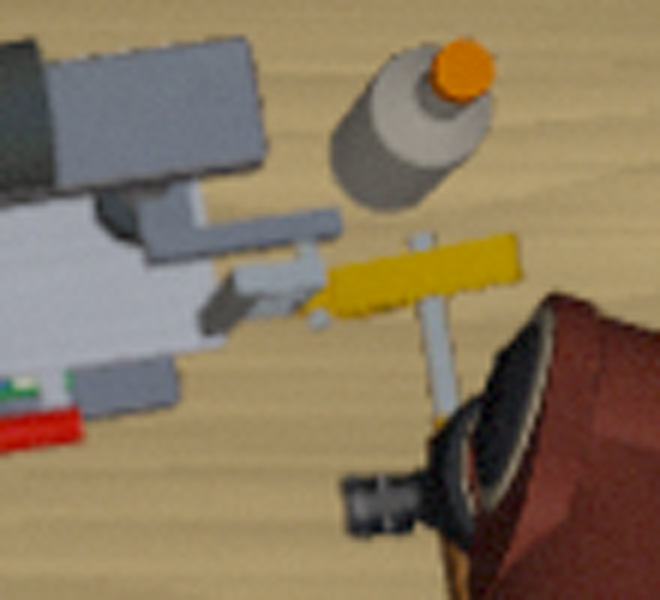

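```bash
python3 -m creep '[{"hand":-1,"x":0,"y":0,"z":-0.003,"ax":0,"ay":0,"az":0},{"hand":-1,"x":0,"y":0,"z":0,"ax":0,"ay":0,"az":0},{"hand":-1,"x":0,"y":0,"z":0,"ax":0,"ay":0,"az":0},{"hand":-1,"x":0,"y":0,"z":0.005,"ax":0,"ay":0,"az":0},{"hand":-1,"x":0,"y":0,"z":0.005,"ax":0,"ay":0,"az":0},{"hand":-1,"x":0,"y":0,"z":0.005,"ax":0,"ay":0,"az":0},{"hand":-1,"x":-0.03,"y":0,"z":0,"ax":0,"ay":0,"az":0},{"hand":-1,"x":-0.03,"y":0,"z":0,"ax":0,"ay":0,"az":0},{"hand":-1,"x":0,"y":0,"z":0,"ax":0,"ay":0,"az":0},{"hand":-1,"x":0,"y":0,"z":0,"ax":0,"ay":0,"az":0}]'; python3 - <<'E'
from h import *
print(pc(r.observe()["ee_pos"]))
to(*P(-.215,-.03,.235),PY)
s=snap("side","s9");t=snap("top","t9")
crop(s,260,100,130,100,6,"sc19")
crop(t,340,150,110,100,6,"tc19")
E
```

```text
time_s: 13.02
ee_pos: [0.4541, -0.2401, 0.237]
eef_rot: [0.0, 0.998, 0.07, -0.001]
ft_force: [0.5, -0.3, -0.5]
finger_gap: 0.215
[-0.21718815 -0.25175918  0.23704805]
turn [ 0.      0.0012 -0.0023] then shift mm [   2.2 -221.8    2. ] rows>= 5.3 t 13.0167 pos [ 0.4541 -0.2401  0.237 ] F [ 0.5 -0.3 -0.5] gap 0.215
```

View pics/sc19.png

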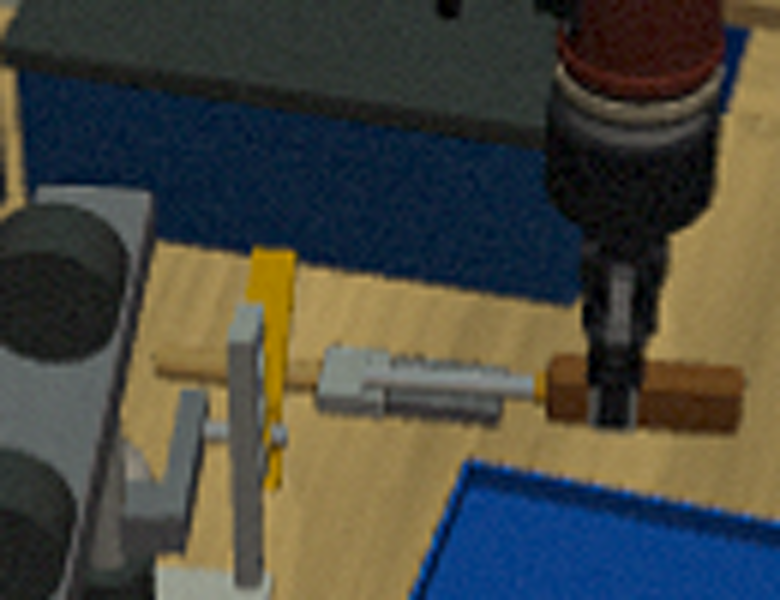

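View pics/tc19.png

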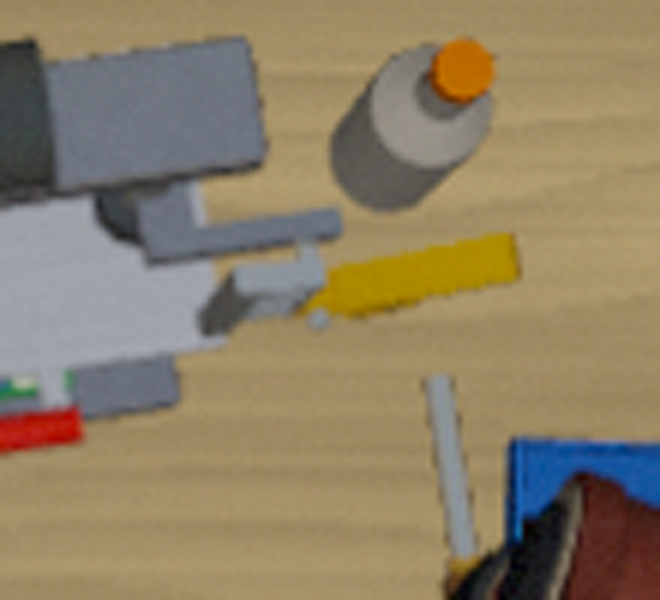

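```bash
python3 -m creep '[{"hand":-1,"x":0,"y":-0.035,"z":0,"ax":0,"ay":0,"az":0},{"hand":-1,"x":0,"y":-0.036,"z":0,"ax":0,"ay":0,"az":0},{"hand":-1,"x":0,"y":-0.036,"z":0,"ax":0,"ay":0,"az":0},{"hand":-1,"x":0,"y":-0.036,"z":0,"ax":0,"ay":0,"az":0},{"hand":-1,"x":0.010,"y":-0.036,"z":0,"ax":0,"ay":0,"az":0},{"hand":-1,"x":0.010,"y":-0.036,"z":0,"ax":0,"ay":0,"az":0},{"hand":-1,"x":0.010,"y":-0.036,"z":0.005,"ax":0,"ay":0,"az":0},{"hand":-1,"x":0,"y":0,"z":0.01,"ax":0,"ay":0,"az":0},{"hand":-1,"x":0,"y":0,"z":0,"ax":0,"ay":0,"az":0},{"hand":-1,"x":0,"y":0,"z":0,"ax":0,"ay":0,"az":0}]'; python3 - <<'E'
from h import *
print(pc(r.observe()["ee_pos"]))
to(*P(-.19,0,.205),PY)
s=snap("side","s10");t=snap("top","t10")
crop(s,230,190,160,120,5,"sc20")
crop(t,220,180,150,110,5,"tc20")
E
```

```text
time_s: 13.95
ee_pos: [0.4502, 0.0142, 0.2221]
eef_rot: [-0.0, 0.997, 0.072, -0.0]
ft_force: [-0.3, -0.4, -1.5]
finger_gap: 0.217
[-0.18495429  0.00043001  0.222079  ]
turn [-0.0002  0.0005  0.0023] then shift mm [-5.   0.4 17.1] rows>= 0.4 t 13.95 pos [0.4502 0.0142 0.2221] F [-0.3 -0.4 -1.5] gap 0.217
```

View pics/sc20.png

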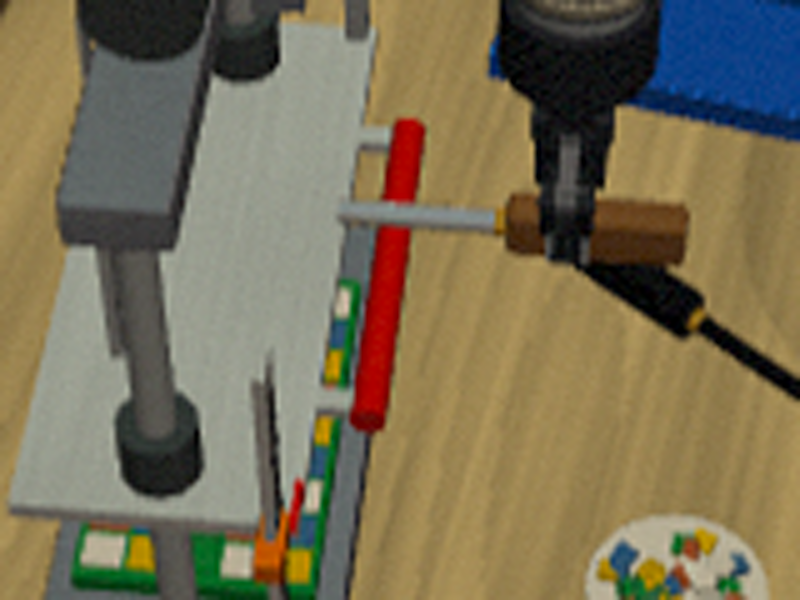

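View pics/tc20.png

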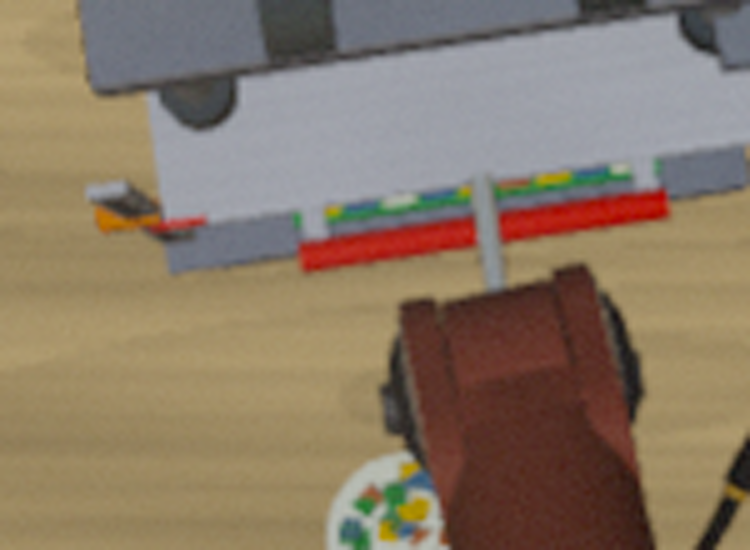

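```bash
python3 -m creep '[{"hand":-1,"x":-0.004,"y":0,"z":0.008,"ax":0,"ay":0,"az":0},{"hand":-1,"x":0,"y":0,"z":0.008,"ax":0,"ay":0,"az":0},{"hand":-1,"x":0,"y":0,"z":0.008,"ax":0,"ay":0,"az":0},{"hand":-1,"x":0,"y":0,"z":0.01,"ax":0,"ay":0,"az":0},{"hand":-1,"x":0,"y":0,"z":0.01,"ax":0,"ay":0,"az":0},{"hand":-1,"x":0,"y":0,"z":0.01,"ax":0,"ay":0,"az":0},{"hand":-1,"x":0,"y":0,"z":0.01,"ax":0,"ay":0,"az":0},{"hand":-1,"x":0,"y":0,"z":0.01,"ax":0,"ay":0,"az":0},{"hand":-1,"x":0,"y":0,"z":0,"ax":0,"ay":0,"az":0}]' 110; python3 - <<'E'
from h import *
print(pc(r.observe()["ee_pos"]))
to(*P(-.19,0,.062),PY)
s=snap("side","s11");t=snap("top","t11")
crop(s,230,190,160,120,5,"sc21")
E
```

```text
time_s: 14.8
ee_pos: [0.445, 0.0121, 0.1469]
eef_rot: [0.0, 0.997, 0.071, -0.001]
ft_force: [-0.6, 0.2, -1.2]
finger_gap: 0.213
[-0.19030959 -0.00089608  0.1468514 ]
turn [-0.0002  0.0029 -0.001 ] then shift mm [ 0.3 -0.9 84.9] rows>= 2.0 t 14.8 pos [0.445  0.0121 0.1469] F [-0.6  0.2 -1.2] gap 0.213
```

View pics/sc21.png

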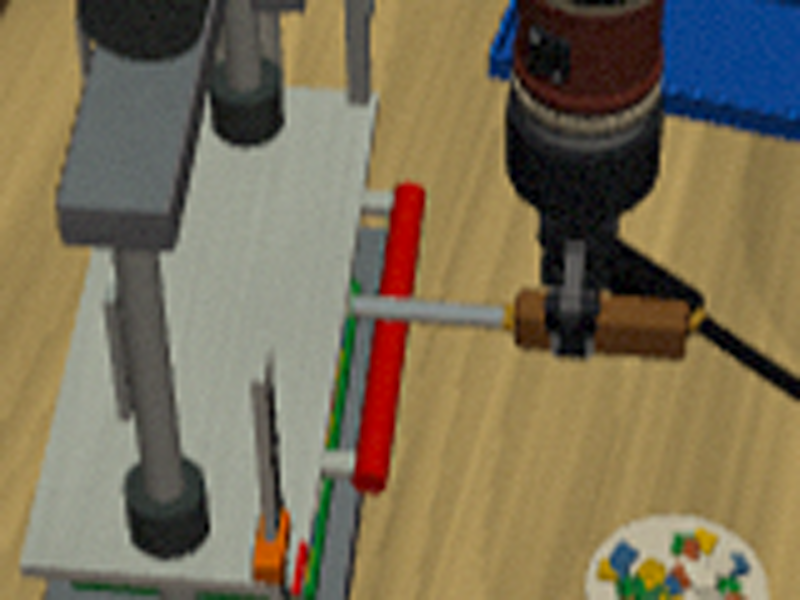

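```bash
python3 -m creep '[{"hand":-1,"x":0,"y":0,"z":0.009,"ax":0,"ay":0,"az":0},{"hand":-1,"x":0,"y":0,"z":0.009,"ax":0,"ay":0,"az":0},{"hand":-1,"x":0,"y":0,"z":0.009,"ax":0,"ay":0,"az":0},{"hand":-1,"x":0,"y":0,"z":0.009,"ax":0,"ay":0,"az":0},{"hand":-1,"x":0,"y":0,"z":0.009,"ax":0,"ay":0,"az":0},{"hand":-1,"x":0,"y":0,"z":0.009,"ax":0,"ay":0,"az":0},{"hand":-1,"x":0,"y":0,"z":0.009,"ax":0,"ay":0,"az":0},{"hand":-1,"x":0,"y":0,"z":0.009,"ax":0,"ay":0,"az":0},{"hand":-1,"x":0,"y":0,"z":0,"ax":0,"ay":0,"az":0}]'; python3 -m creep '[{"hand":-1,"x":0,"y":0,"z":0.003,"ax":0,"ay":0,"az":0},{"hand":-1,"x":0,"y":0,"z":0.003,"ax":0,"ay":0,"az":0},{"hand":-1,"x":0,"y":0,"z":0.003,"ax":0,"ay":0,"az":0},{"hand":-1,"x":0,"y":0,"z":0.003,"ax":0,"ay":0,"az":0},{"hand":-1,"x":0,"y":0,"z":0,"ax":0,"ay":0,"az":0},{"hand":-1,"x":0,"y":0,"z":0,"ax":0,"ay":0,"az":0}]'; python3 - <<'E'
from h import *
to(*P(-.19,0,.062),PY)
s=snap("side","s12");t=snap("top","t12")
crop(s,230,210,160,120,5,"sc22")
for z in (.058,.063,.068): print((proj(s,P(-.095,.1,z))-[230,210])*5)
E
```

```text
time_s: 15.65
ee_pos: [0.4433, 0.0128, 0.0742]
eef_rot: [0.0, 0.997, 0.072, -0.003]
ft_force: [-0.6, 0.4, -1.8]
finger_gap: 0.207
time_s: 16.15
ee_pos: [0.4458, 0.0129, 0.0641]
eef_rot: [-0.0, 0.997, 0.071, -0.0]
ft_force: [1.3, -0.7, -1.3]
finger_gap: 0.205
turn [-0.0001  0.0001  0.0003] then shift mm [-0.5 -0.2  2.1] rows>= 0.1 t 16.15 pos [0.4458 0.0129 0.0641] F [ 1.3 -0.7 -1.3] gap 0.205
[373.88641892 476.77740364]
[373.71361538 471.31028294]
[373.53997897 465.81477871]
```

View pics/sc22.png

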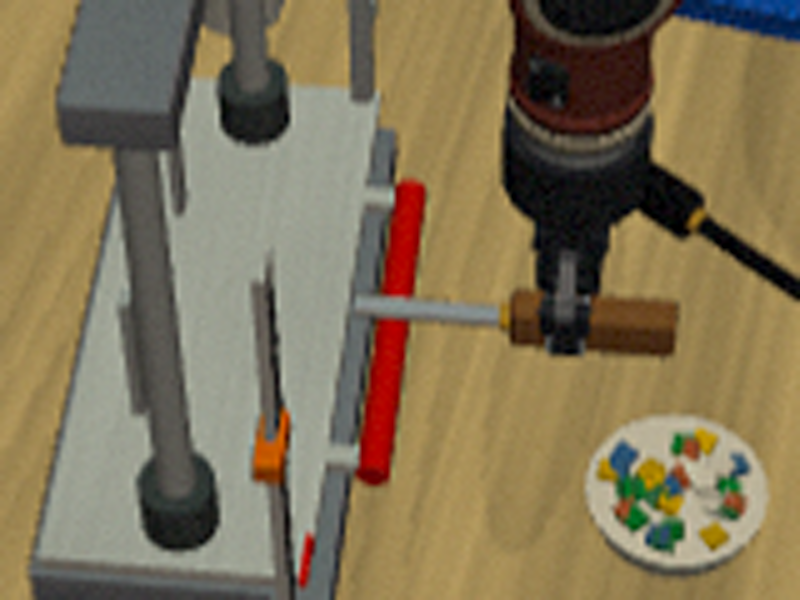

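```bash
python3 -m creep '[{"hand":-1,"x":0,"y":0,"z":0.002,"ax":0,"ay":0,"az":0},{"hand":-1,"x":0,"y":0,"z":0.002,"ax":0,"ay":0,"az":0},{"hand":-1,"x":0,"y":0,"z":0,"ax":0,"ay":0,"az":0},{"hand":-1,"x":0,"y":0,"z":0,"ax":0,"ay":0,"az":0}]'; python3 -m creep '[{"hand":-1,"x":0,"y":0,"z":0.002,"ax":0,"ay":0,"az":0},{"hand":-1,"x":0,"y":0,"z":0,"ax":0,"ay":0,"az":0},{"hand":-1,"x":0,"y":0,"z":0,"ax":0,"ay":0,"az":0}]'
```

```text
time_s: 16.58
ee_pos: [0.4463, 0.0129, 0.061]
eef_rot: [0.0, 0.997, 0.071, 0.001]
ft_force: [-1.7, -0.7, 6.5]
finger_gap: 0.211
time_s: 16.83
ee_pos: [0.447, 0.0129, 0.0591]
eef_rot: [-0.0, 0.997, 0.071, 0.002]
ft_force: [-2.9, -0.8, 5.5]
finger_gap: 0.21
```

```bash
python3 - <<'E'
from h import *
to(*P(-.19,0,.062),PY)
s=snap("side","s13")
crop(s,230,210,160,120,5,"sc23")
np.set_printoptions(precision=4,suppress=True)
for z in (.058,.063,.068): print((proj(s,P(-.095,.1,z))-[230,210])*5)
for z in(.052,.057,.062,.067): print(z,[((proj(s,P(*c,z))-[230,210])*5).round(1) for c in((-.07,.17),(.07,.17))])
E
```

```text
turn [ 0.0002 -0.0033  0.    ] then shift mm [-1.7 -0.4 -2.9] rows>= 0.1 t 16.8333 pos [0.447  0.0129 0.0591] F [-2.9 -0.8  5.5] gap 0.21
[373.8864 476.7774]
[373.7136 471.3103]
[373.54   465.8148]
0.052 [array([309.4, 590.8]), array([ 41.2, 566.3])]
0.057 [array([309.1, 585.5]), array([ 40.2, 561. ])]
0.062 [array([308.7, 580.2]), array([ 39.1, 555.6])]
0.067 [array([308.4, 574.8]), array([ 38.1, 550.2])]
```

View pics/sc23.png

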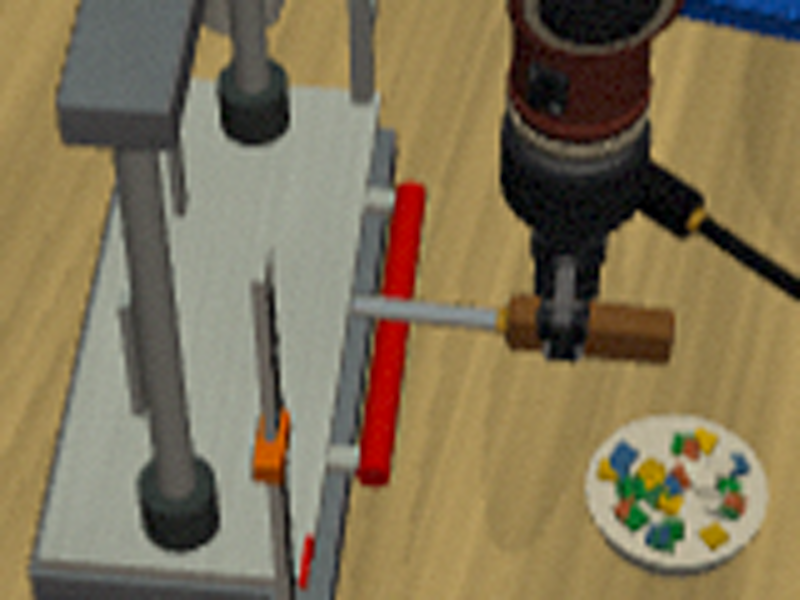

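```bash
python3 - <<'E'
from h import *
s=snap("side"); S2=dict(s)
def ends(f):
    f=f.astype(float); red=np.clip((f[...,0]-np.maximum(f[...,1],f[...,2]))/120,0,1)[200:320,295:325]
    m=red>.3
    rows=red.sum(1); idx=np.arange(200,320)
    # subpixel: 50% crossing of row sum near each end
    pk=np.median(rows[rows>2]); ab=np.where(rows>pk/2)[0]
    a,b=ab[0],ab[-1]
    fa=a-(rows[a]-pk/2)/(rows[a]-rows[a-1]); fb=b+(rows[b]-pk/2)/(rows[b]-rows[b+1])
    return fa+200,fb+200
for n in("side0","s3","s5" ,"s12","s13"):
    print(n,ends(cv2.imread(f"pics/{n}.png")[:,:,::-1]))
for z in(.148,.150,.192,.058,.061,.063): print(z,proj(s,P(-.095,.1,z))[1],proj(s,P(-.095,-.1,z))[1])
E
```

```text
Traceback (most recent call last):
IndexError: index 120 is out of bounds for axis 0 with size 120
```

```bash
python3 - <<'E'
from h import *
s=snap("side")
def ends(f):
    h=cv2.cvtColor(f,cv2.COLOR_RGB2HSV).astype(int)
    m=(((h[...,0]<5)|(h[...,0]>175))&(h[...,1]>190)&(h[...,2]>70)).astype(np.uint8)
    m=m[190:320,292:330]; k,l,st,c=cv2.connectedComponentsWithStats(m)
    st=st[1:][st[1:,4]>60]; return [(x[0]+292,x[1]+190,x[1]+190+x[3]) for x in st]
for n in("side0","s3","s5","s9","s12","s13"):
    print(n,ends(cv2.imread(f"pics/{n}.png")[:,:,::-1]))
for z in(.148,.150,.184,.192,.058,.061,.063): print(z,proj(s,P(-.095,.1,z))[1],proj(s,P(-.095,-.1,z))[1])
E
```

```text
side0 [(np.int32(300), np.int32(225), np.int32(286))]
s3 [(np.int32(300), np.int32(216), np.int32(278))]
s5 [(np.int32(300), np.int32(214), np.int32(276))]
s9 [(np.int32(300), np.int32(214), np.int32(276))]
s12 [(np.int32(307), np.int32(246), np.int32(269)), (np.int32(301), np.int32(274), np.int32(307))]
s13 [(np.int32(307), np.int32(247), np.int32(270)), (np.int32(301), np.int32(274), np.int32(307))]
0.148 284.7698073593528 226.6372391149339
0.15 284.2896386253311 226.1401273623347
0.184 275.96586026990144 217.54037012800018
0.192 273.96214805271904 215.4752221201755
0.058 305.35548072793944 248.0546782284194
0.061 304.70010510967944 247.369638152539
0.063 304.26205658764667 246.91187919838765
```

```bash
python3 -m creep '[{"hand":-1,"x":0,"y":0,"z":-0.005,"ax":0,"ay":0,"az":0},{"hand":-1,"x":0,"y":0,"z":-0.015,"ax":0,"ay":0,"az":0},{"hand":-1,"x":0,"y":0,"z":-0.025,"ax":0,"ay":0,"az":0},{"hand":-1,"x":0,"y":0,"z":-0.03,"ax":0,"ay":0,"az":0},{"hand":-1,"x":0,"y":0,"z":0,"ax":0,"ay":0,"az":0},{"hand":-1,"x":0,"y":0,"z":0,"ax":0,"ay":0,"az":0}]'; python3 - <<'E'
from h import *
to(.4145,-.359,.13,-.02)
s=snap("side","s14");t=snap("top","t14")
crop(s,230,180,160,120,5,"sc24")
E
```

```text
time_s: 17.48
ee_pos: [0.4465, 0.0128, 0.1345]
eef_rot: [0.0, 0.997, 0.071, 0.002]
ft_force: [0.4, 0.1, -2.2]
finger_gap: 0.213
turn [ 0.     -0.0032  0.1625] then shift mm [-24.6 372.4   4.5] rows>= 9.0 t 17.4833 pos [0.4465 0.0128 0.1345] F [ 0.4  0.1 -2.2] gap 0.213
```

View pics/sc24.png

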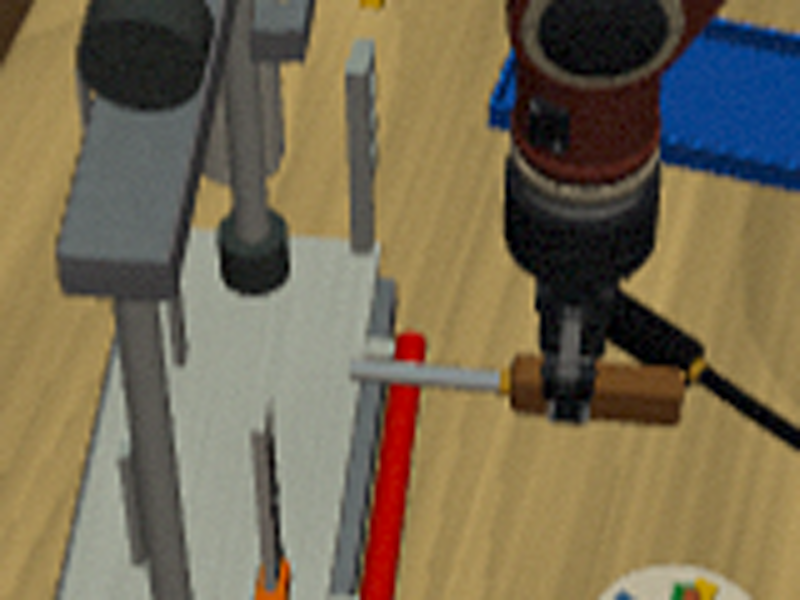

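Platen stays down. Over to the tray.

```bash
python3 -m creep '[{"hand":-1,"x":0,"y":0,"z":0,"ax":0,"ay":0,"az":0.082},{"hand":-1,"x":0,"y":0,"z":0,"ax":0,"ay":0,"az":0.082},{"hand":-1,"x":-0.002,"y":0.037,"z":0,"ax":0,"ay":0,"az":0},{"hand":-1,"x":-0.002,"y":0.037,"z":0,"ax":0,"ay":0,"az":0},{"hand":-1,"x":-0.002,"y":0.037,"z":0,"ax":0,"ay":0,"az":0},{"hand":-1,"x":-0.002,"y":0.037,"z":0,"ax":0,"ay":0,"az":0},{"hand":-1,"x":-0.002,"y":0.037,"z":0,"ax":0,"ay":0,"az":0},{"hand":-1,"x":-0.002,"y":0.037,"z":0,"ax":0,"ay":0,"az":0},{"hand":-1,"x":-0.002,"y":0.037,"z":0,"ax":0,"ay":0,"az":0},{"hand":-1,"x":-0.002,"y":0.037,"z":0,"ax":0,"ay":0,"az":0}]'; python3 -m creep '[{"hand":-1,"x":-0.004,"y":0.038,"z":0,"ax":0,"ay":0,"az":0},{"hand":-1,"x":-0.005,"y":0.038,"z":0,"ax":0,"ay":0,"az":0},{"hand":-1,"x":0,"y":0,"z":0,"ax":0,"ay":0,"az":0},{"hand":-1,"x":0,"y":0,"z":0,"ax":0,"ay":0,"az":0}]'; python3 - <<'E'
from h import *
to(.4145,-.359,.04,-.02)
s=snap("side","s15");t=snap("top","t15")
crop(s,310,130,150,110,5,"sc25")
crop(t,380,200,120,120,5,"tc25")
E
```

```text
time_s: 18.42
ee_pos: [0.4219, -0.2839, 0.1315]
eef_rot: [-0.001, 1.0, -0.011, -0.002]
ft_force: [1.2, 0.0, -0.9]
finger_gap: 0.211
time_s: 18.75
ee_pos: [0.4102, -0.3611, 0.131]
eef_rot: [-0.001, 1.0, -0.014, -0.002]
ft_force: [-0.3, 0.9, -1.2]
finger_gap: 0.213
turn [-0.0012  0.0039 -0.0077] then shift mm [ 4.2 -2.2 91. ] rows>= 2.2 t 18.75 pos [ 0.4102 -0.3611  0.131 ] F [-0.3  0.9 -1.2] gap 0.213
```

View pics/sc25.png

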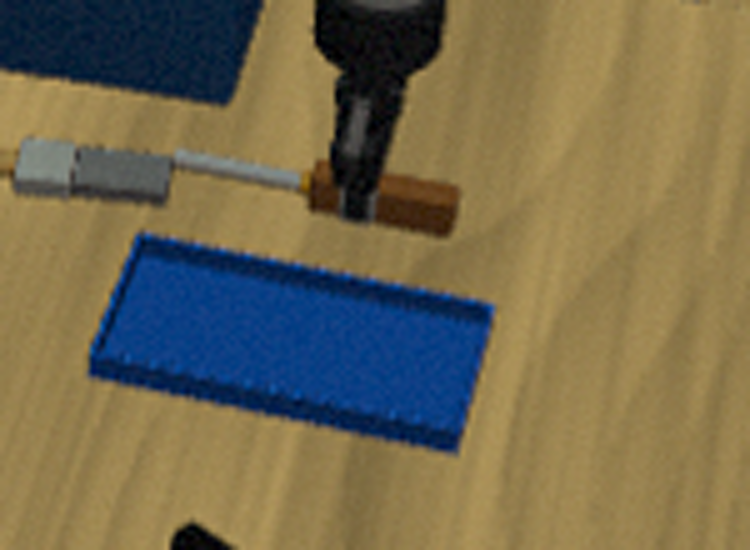

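View pics/tc25.png

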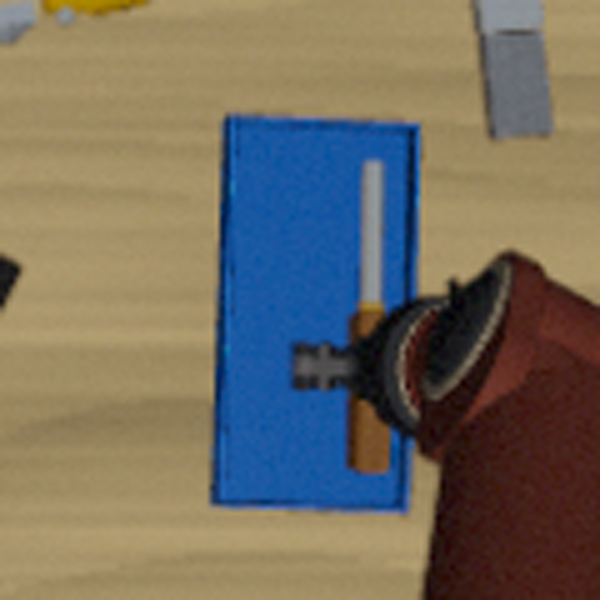

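```bash
python3 -m creep '[{"hand":-1,"x":0.004,"y":-0.002,"z":0.03,"ax":0,"ay":0,"az":-0.008},{"hand":-1,"x":0,"y":0,"z":0.03,"ax":0,"ay":0,"az":0},{"hand":-1,"x":0,"y":0,"z":0.03,"ax":0,"ay":0,"az":0},{"hand":-1,"x":0,"y":0,"z":0.012,"ax":0,"ay":0,"az":0},{"hand":-1,"x":0,"y":0,"z":0.006,"ax":0,"ay":0,"az":0},{"hand":-1,"x":0,"y":0,"z":0.004,"ax":0,"ay":0,"az":0},{"hand":-1,"x":0,"y":0,"z":0,"ax":0,"ay":0,"az":0},{"hand":-1,"x":0,"y":0,"z":0,"ax":0,"ay":0,"az":0}]'; python3 - <<'E'
from h import *
to(.4145,-.359,.009,-.02)
s=snap("side","s16");t=snap("top","t16")
crop(s,310,150,150,110,5,"sc26")
crop(t,380,200,120,120,5,"tc26")
E
```

```text
time_s: 19.52
ee_pos: [0.4178, -0.3564, 0.0221]
eef_rot: [0.0, 1.0, -0.006, 0.001]
ft_force: [-0.2, -0.4, -0.8]
finger_gap: 0.212
turn [ 0.0006 -0.0014  0.0079] then shift mm [-3.3  2.7 13.1] rows>= 0.3 t 19.5167 pos [ 0.4178 -0.3564  0.0221] F [-0.2 -0.4 -0.8] gap 0.212
```

View pics/sc26.png

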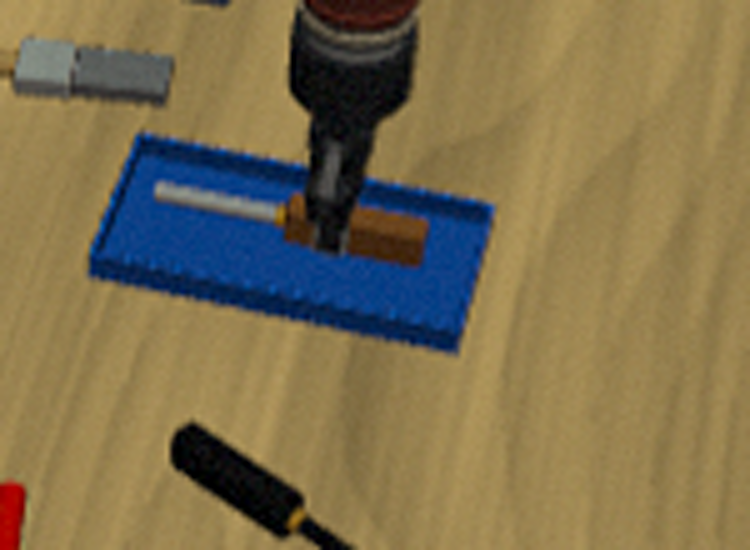

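View pics/tc26.png

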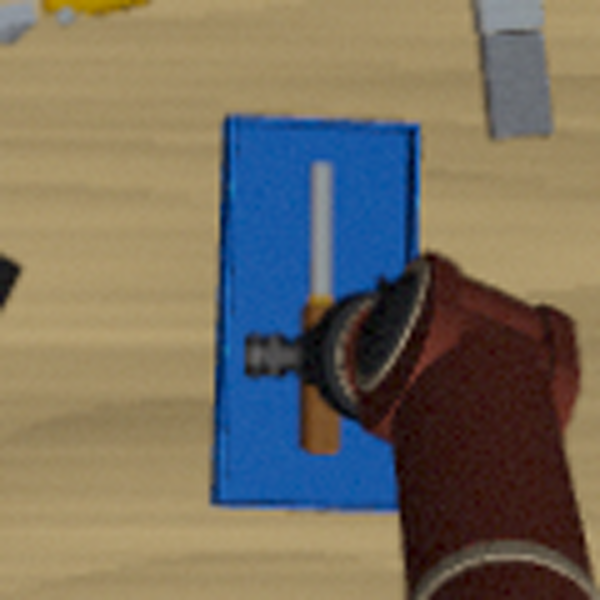

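```bash
python3 -m creep '[{"hand":-1,"x":0,"y":0,"z":0.004,"ax":0,"ay":0,"az":0},{"hand":-1,"x":0,"y":0,"z":0.004,"ax":0,"ay":0,"az":0},{"hand":-1,"x":0,"y":0,"z":0,"ax":0,"ay":0,"az":0},{"hand":-1,"x":0,"y":0,"z":0,"ax":0,"ay":0,"az":0}]'; python3 -m creep '[{"hand":-1,"x":0,"y":0,"z":0.003,"ax":0,"ay":0,"az":0},{"hand":-1,"x":0,"y":0,"z":0,"ax":0,"ay":0,"az":0},{"hand":-1,"x":0,"y":0,"z":0,"ax":0,"ay":0,"az":0}]'
```

```text
time_s: 19.95
ee_pos: [0.4167, -0.3565, 0.0131]
eef_rot: [-0.0, 1.0, -0.007, -0.0]
ft_force: [-0.7, -0.9, -1.6]
finger_gap: 0.213
time_s: 20.2
ee_pos: [0.4168, -0.3565, 0.0101]
eef_rot: [-0.0, 1.0, -0.007, -0.0]
ft_force: [-0.3, -0.6, -1.4]
finger_gap: 0.211
```

```bash
python3 -m creep '[{"hand":-1,"x":0,"y":0,"z":0.0015,"ax":0,"ay":0,"az":0},{"hand":-1,"x":0,"y":0,"z":0,"ax":0,"ay":0,"az":0},{"hand":-0.45,"x":0,"y":0,"z":0,"ax":0,"ay":0,"az":0},{"hand":-0.3,"x":0,"y":0,"z":0,"ax":0,"ay":0,"az":0},{"hand":-0.1,"x":0,"y":0,"z":0,"ax":0,"ay":0,"az":0},{"hand":0,"x":0,"y":0,"z":0,"ax":0,"ay":0,"az":0},{"hand":0,"x":0,"y":0,"z":0,"ax":0,"ay":0,"az":0},{"hand":0,"x":0,"y":0,"z":0,"ax":0,"ay":0,"az":0}]'; python3 -m creep '[{"hand":0,"x":0,"y":0,"z":-0.01,"ax":0,"ay":0,"az":0},{"hand":0,"x":0,"y":0,"z":-0.02,"ax":0,"ay":0,"az":0},{"hand":0,"x":0,"y":0,"z":-0.03,"ax":0,"ay":0,"az":0},{"hand":0,"x":0,"y":0,"z":-0.03,"ax":0,"ay":0,"az":0},{"hand":0,"x":-0.03,"y":0,"z":-0.03,"ax":0,"ay":0,"az":0},{"hand":0,"x":-0.03,"y":0.03,"z":-0.03,"ax":0,"ay":0,"az":0},{"hand":0,"x":0,"y":0.04,"z":0,"ax":0,"ay":0,"az":0},{"hand":0,"x":0,"y":0.04,"z":0,"ax":0,"ay":0,"az":0},{"hand":0,"x":0,"y":0.04,"z":0,"ax":0,"ay":0,"az":0},{"hand":0,"x":0,"y":0,"z":0,"ax":0,"ay":0,"az":0}]'; python3 - <<'E'
from h import *
s=snap("side","s17");t=snap("top","t17")
crop(s,230,100,190,150,4,"sc27")
crop(t,370,150,130,160,4,"tc27")
E
```

```text
time_s: 20.87
ee_pos: [0.4169, -0.3566, 0.0088]
eef_rot: [-0.0, 1.0, -0.007, 0.0]
ft_force: [0.6, 0.2, 0.1]
finger_gap: 0.5
time_s: 21.7
ee_pos: [0.3576, -0.51, 0.1532]
eef_rot: [0.005, 1.0, -0.012, 0.0]
ft_force: [-0.7, -1.2, -0.5]
finger_gap: 0.501
```

View pics/sc27.png

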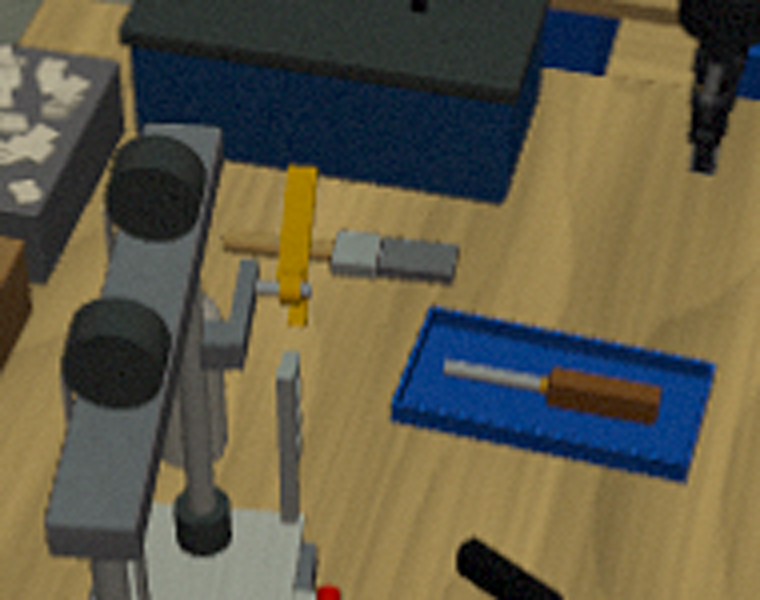

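View pics/t17.png

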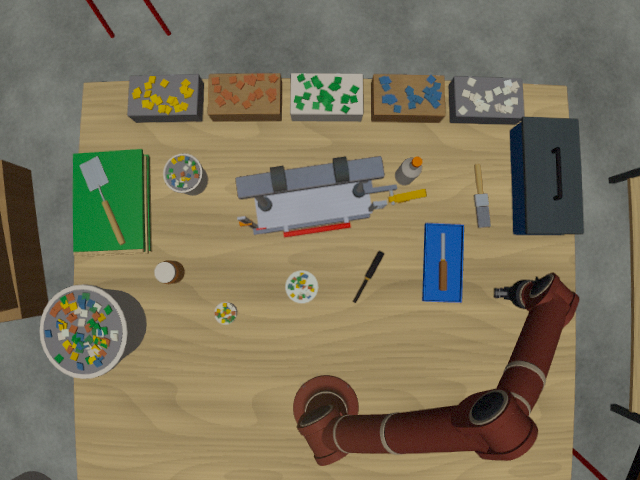

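View pics/tc27.png

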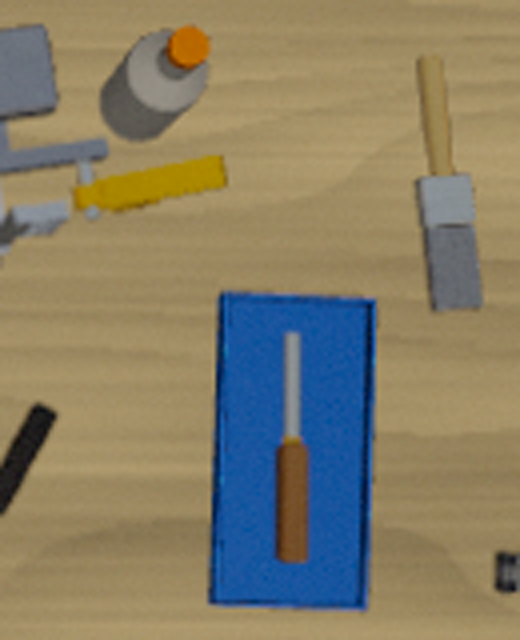

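```bash
python3 - <<'E'
from h import *
f=cv2.imread("pics/s17.png"); h=cv2.cvtColor(f,cv2.COLOR_BGR2HSV).astype(int)
m=(((h[...,0]<5)|(h[...,0]>175))&(h[...,1]>190)&(h[...,2]>70)).astype(np.uint8)[190:320,292:330]
k,l,st,c=cv2.connectedComponentsWithStats(m); print([(x[1]+190,x[1]+190+x[3]) for x in st[1:] if x[4]>60])
t=snap("top"); g=lambda u,v:(370+u/4,150+v/4)
tip=plane(t,g(292,333),.022);end=plane(t,g(292,562),.034);print(tip,end,tip-end)
o=r.observe();print(o["time_s"],abs(o["dq"]).max())
r.job_done()
E
```

```text
[(np.int32(247), np.int32(307))]
[ 0.53280839 -0.35854277  0.022     ] [ 0.35845994 -0.3539407   0.034     ] [ 0.17434845 -0.00460206 -0.012     ]
21.85 0.03196765956324449
the job is handed in; nothing more can be done
```

I completed the whole sequence and handed the job in at 21.9 s of the 72 s allowed. No verdict came back, so the outcome below rests on my own measurements.

- **Raising the platen:** I gripped the wooden-handled rod and lifted the red bar with it. The pointer tip measured about 0.201 m high against about 0.2015 m for the clip's middle. It was held there for over 0.3 s.
- **Pawl:** I lifted the tail with the rod tip, keeping the gripper about 40 mm clear. In the last pictures the pawl stands at roughly 0.8 rad; 0.6 was needed.
- **Lowering:** I pushed the platen down over the bar at about 0.1 m/s until the force rose to about 6 N. The bar's picture rows match fully home to within about 2 mm, and they were unchanged in the last picture.
- **Rod:** It lies flat and centred in the blue tray. The tip is at (0.533, -0.359) and the handle end at (0.358, -0.354); its measured length of 174 mm agrees with the 175 mm given.
- **Everything else:** The other objects look in place in the last top view, though I checked that by eye only. The arm is clear of everything.

One thing was slightly off: the rod tipped a little in the grip during the final push, but it settled flat in the tray. I found no failed or conflicting checks.

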